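# Load trivet tiles on the tray and clamp them in the screw press

### The arm

A 6-joint arm with a two-finger parallel gripper is mounted at the origin on the work surface. World frame = base frame: x ahead of the robot, y to its left, z up, the work surface at z = 0. Lengths are in m, angles in rad, forces in N, time in s.
With the tool pointing down it reaches from about 0.275 to 0.75 m from the base axis. Payload 10.2 kg.
Tool frame: the origin (TCP) lies at the very end of the fingers, on their centre line; the grasp point (between the pads) lies 19 mm behind it (r.hold_point_z is the z of the grasp point in the tool frame, in m); z points along the fingers, y is the line along which they close (so a half turn about z gives the same grasp; the last joint's range is limited). The gripper opens to 88 mm and grips with 3 to 60 N. Pads are 18 mm wide; open, the fingers measure 123 mm over their backs; the gripper's body (75 mm by 187 mm) begins 45 mm behind the grasp point.
Start: joints at [1.126, 0.313, 1.498, -0, 1.331, -0.223], TCP at [0.116, 0.512, 0.239] pointing down, gripper open.
Joint ranges: [-2.94, 2.94], [-0.97, 2.17], [0.19, 2.56], [-1.23, 4.37], [0.02, 3.11], [-2.88, 2.88]. Speed limits (rad/s): [2.39, 2.39, 3.01, 3.14, 3.14, 3.14].

### API

Orientations are given as a unit quaternion [w, x, y, z].
In Python, from station import r, eyes gives the robot as it stands. The module is installed in compiled form; this text tells all that it offers.
- The arm moves only by the tool apply_moves, never from a script. Its argument "deltas" is text: rows parted by semicolons, each of 5 numbers parted by spaces: the shift along the world's x, y, z in cm, then the turn about the world's z in rad, then the finger opening in cm, from 0 to 8.81. In form: tx ty tz turn jaw; .... A call has 1 to 5 rows; each row shifts and turns the commanded pose from where the row before left it; what a row does not reach is not made up. A row lasts 1/12 s, in which the tool goes at most 41.7 mm and 7.16 degrees, less where a joint would pass 70% of its speed; a pose out of reach is approached as far as the arm can. A call is refused whole if a number of a shift passes 4.17 or a number of a turn 0.125, either way. A call with a gripper value outside its range is refused whole. The fingers move at their own pace and stop on an object; "force" is the grip in N (left out, the last holds). Time passes only in rows, so rows that do not move let the fingers close. It gives the time, the measured TCP pose, the force, the opening and the grip force at its end, in the units of the state.
- r.sense(): the state, without advancing time (a new reading comes with each control period).
- eyes.capture(name): name is "scene" or "side" or "wrist"; returns a dict with "color" (420x560x3 uint8, red, green, blue), "fov_y" (degrees; the focal length in pixels is half the picture's height over the tangent of half this angle, whatever the lens; pixels are square), "cx", "cy" (the principal point, pixels), "extrinsics" (4x4, takes a point from camera to world coordinates). Camera axes: x right, y down, z forward; pixel columns grow to the right and rows downward; lengths in m; the calibration is good to about 2 mm. A picture is of the moment at which its call begins. There is no depth.
- r.close_job(): hands the job in; it is judged then, once.
The state is a dict: "time": time; "qpos": joint angles; "dq": joint speeds; "joint_efforts": joint torques, N m; "ee_pos": TCP position; "tool_rot": TCP orientation; "wrist_force": force on the tool from outside, world axes, zero at the start; "wrist_torque": the same for the moment, N m; "grip_width": finger opening in m; "grasp_force": force on a finger pad.
Only numpy, scipy, OpenCV 4.12 (cv2) and the standard library are available. Lean on these libraries where they do the work, as an engineer would, in place of code of your own. Each camera call takes 0.05 s, during which the arm holds its last target. There are 200 camera calls.

### The job

Press the freshly cork-backed trivet tiles: clear the brush off the press tray into the orange caddy, crank the platen all the way up, and lay every tile that is on the white board flat on the tray, side by side. Then slide the loaded tray along its runway under the raised platen until it meets the back stop, and crank the platen down until its sprung pad presses on all the tiles.

Things in the scene. Friction and masses are not known exactly. Their poses are not given: they have to be found in the camera images.
- press_home (a point): point on the press's bed (20 mm above the table) under the middle of the platen, on the crank axis; the tray's origin is here when it touches the back stop. Press axes: x across, y = way in. The runway bed, 200 mm wide, runs out to y = -355 mm between guides at x = +-92.5 mm, 32 mm above the table. Beam along x over the middle, 50 mm wide, up to 145 mm above the table; columns at x = +-125 mm
- platen: steel platen of the press, 190 (x) x 200 (y) mm, 28 mm thick with the sprung red pad under it; origin at the centre of the pad's underside when unpressed. Fully raised it is 64 mm above the table (tile tops on the tray in the press are at 50 mm), so the pad touches the tiles at crank 7.3 rad; its springs start at 10 N and add 10 N per mm (19 N per rad of crank), up to 6 mm
- crank (a joint): angle (rad) of the press's crank about the vertical axis: 0 = platen fully raised (stop), growing clockwise seen from above as the platen goes down, up to 19.5; the platen is 64 mm - 1.91 mm per rad above the table. It stays where it is left, stiff about 0.12 N m
- crank_grip (a point): centre of the upright red crank knob, 24 mm diameter, 46 mm tall, which spins freely on its pin, 60 mm from the crank axis; 195 mm above the table (knob from 166 to 212 mm, crank arm just below it)
- tray: light wooden tray, 180 (x) x 200 (y) mm, floor 10 mm thick with a 6 mm high, 6 mm wide rim (inside 168 x 188 mm), about 0.7 kg, loose on the runway between the guides with its own axes along the press's. Origin at the centre of the underside of the 180 x 200 mm part. A 60 mm wide tongue at its -y end carries the blue handle
- tray_handle (a point): centre of the tray's upright blue handle block, 26 x 26 mm, standing from 10 to 52 mm above the tray's underside; at the tray's y = -150 mm, 40 mm above its underside
- board: white drying board, fixed, 310 (x) x 250 (y) mm, top 12 mm above the table; origin under its centre. The tiles lie on it
- tile0: trivet tile, 80 (x) x 60 (y) x 20 (z) mm, about 0.16 kg: blue glazed stoneware with a green leaf on top, 7 mm cork back underneath; origin at the centre of its underside (cork), z up; may be absent
- tile1: trivet tile, 80 (x) x 60 (y) x 20 (z) mm, about 0.16 kg: blue glazed stoneware with a green leaf on top, 7 mm cork back underneath; origin at the centre of its underside (cork), z up; may be absent
- tile2: trivet tile, 80 (x) x 60 (y) x 20 (z) mm, about 0.16 kg: blue glazed stoneware with a green leaf on top, 7 mm cork back underneath; origin at the centre of its underside (cork), z up; may be absent
- tile3: trivet tile, 80 (x) x 60 (y) x 20 (z) mm, about 0.16 kg: blue glazed stoneware with a green leaf on top, 7 mm cork back underneath; origin at the centre of its underside (cork), z up; may be absent
- tile0_mid (a point): the middle of that tile, 10 mm above its underside (20 mm above the tray's underside when it lies on the tray floor)
- tile1_mid (a point): the middle of that tile, 10 mm above its underside (20 mm above the tray's underside when it lies on the tray floor)
- tile2_mid (a point): the middle of that tile, 10 mm above its underside (20 mm above the tray's underside when it lies on the tray floor)
- tile3_mid (a point): the middle of that tile, 10 mm above its underside (20 mm above the tray's underside when it lies on the tray floor)
- brush: wooden bench brush lying along its x, 150 mm long: handle 22 mm wide and 20 mm high from x = -75 to +30 mm, head with black bristles 34 mm wide, 22 mm high from +30 to +75 mm; 0.07 kg; origin under its middle. It starts lying on the tray
- caddy_in (a point): centre of the inner floor (5 mm above the table) of the fixed open orange caddy, 95 (x) x 190 (y) x 35 (z) mm outside, 4 mm walls
- dish: grey oval leaf dish 175 x 100 x 36 mm; a bystander, leave it alone
- tumbler: glass tumbler 70 mm wide, 85 mm tall; a bystander, leave it alone
- plaster_block: white plaster block 90 x 60 x 40 mm; a bystander, leave it alone
- glaze_jar: small amber glaze jar 48 mm wide, 60 mm tall; a bystander, leave it alone
- knife: red-handled tool lying on the table; a bystander, leave it alone
- mug: white mug 80 mm wide, 90 mm tall; a bystander, leave it alone
- slip_bottle: white slip bottle 60 mm wide, 140 mm tall; a bystander, leave it alone

How it is judged:
By the outcome, as a careful person would: the job done as asked, in the order asked, and still so for the second after the job is handed in, with the robot touching nothing.
Of tile0, tile1, tile2, tile3 only 2 to 4 are there at a start; the rules pass over those that are not, and their reading is None.
At some moment in a run one of tile0, tile1, tile2, tile3, brush may be knocked a few centimetres aside while the robot is not near it.
Once in a run the grip may slacken for a moment while it holds something.
It also fails if it takes over 210 s, if anything falls off the work surface, if the arm or the gripper's body presses on something with over 40 N, if the wrist force passes 120 N, or if a joint passes its speed limit or range.

## Working session

There is one attempt and no reset: what is moved stays moved. The work goes in short steps, Python scripts to look and compute and a tool call to move; the robot and the scene stay as the last step left them, time stands still between calls to the robot, and variables do not carry over. Pictures are saved under pics/ and viewed, at most 18 in all, crops included, and the job is handed in when it is done.

Besides the shell and the picture viewer there is one more tool, called after "Request:" by a JSON object that holds its "name" and its "arguments", one argument or row to a line. apply_moves: Moves the arm, as the interface text tells. Its arguments: {"type":"object","properties":{"deltas":{"type":"string"},"force":{"type":"number"}},"required":["deltas"]}

```bash
mkdir -p pics
cat > h.py <<'E'
import numpy as np, cv2
from station import r, eyes
def cap(n,save=None):
    c=eyes.capture(n)
    if save: cv2.imwrite('pics/'+save,cv2.cvtColor(c['color'],cv2.COLOR_RGB2BGR))
    return c
def ray(c,u,v):
    f=c['color'].shape[0]/2/np.tan(np.radians(c['fov_y'])/2)
    T=np.array(c['extrinsics']); d=T[:3,:3]@np.array([(u-c['cx'])/f,(v-c['cy'])/f,1.])
    return T[:3,3],d
def onz(c,u,v,z):
    o,d=ray(c,u,v); return o+d*(z-o[2])/d[2]
def proj(c,p):
    f=c['color'].shape[0]/2/np.tan(np.radians(c['fov_y'])/2)
    T=np.array(c['extrinsics']); q=T[:3,:3].T@(np.array(p)-T[:3,3])
    return np.array([c['cx']+f*q[0]/q[2],c['cy']+f*q[1]/q[2]])
def tri(a,pa,b,pb):
    o1,d1=ray(a,*pa);o2,d2=ray(b,*pb);d1=d1/np.linalg.norm(d1);d2=d2/np.linalg.norm(d2)
    s=np.linalg.lstsq(np.c_[d1,-d2],o2-o1,rcond=None)[0]
    A=o1+s[0]*d1;B=o2+s[1]*d2
    return (A+B)/2,np.linalg.norm(A-B)
E
python3 - <<'E'
from h import *
for n in ['scene','side','wrist']:
    c=cap(n,n+'0.png'); print(n,c['fov_y'],c['cx'],c['cy'],np.round(c['extrinsics'],3).tolist())
s=r.sense(); print(s['time'],s['ee_pos'],s['tool_rot'],r.hold_point_z)
E
```

```text
scene 51.14136706977462 267.734403893321 207.72043156602416 [[-0.487, 0.605, -0.63, 1.318], [0.873, 0.325, -0.363, 0.459], [-0.015, -0.727, -0.686, 0.965], [0.0, 0.0, 0.0, 1.0]]
side 49.009991573276494 286.87114882895224 202.7016395344082 [[0.995, -0.07, 0.075, 0.463], [-0.103, -0.654, 0.749, -0.891], [-0.004, -0.753, -0.658, 0.933], [0.0, 0.0, 0.0, 1.0]]
wrist 70.62839606959929 281.6450967274595 215.83988493028906 [[0.22, 0.927, 0.303, 0.036], [0.976, -0.209, -0.069, 0.531], [-0.001, 0.311, -0.95, 0.383], [0.0, 0.0, 0.0, 1.0]]
0.15 [0.11540817 0.51197289 0.23830841] [-1.40847714e-04  1.10638033e-01  9.93860656e-01 -4.49203501e-04] -0.0187
```

View pics/scene0.png

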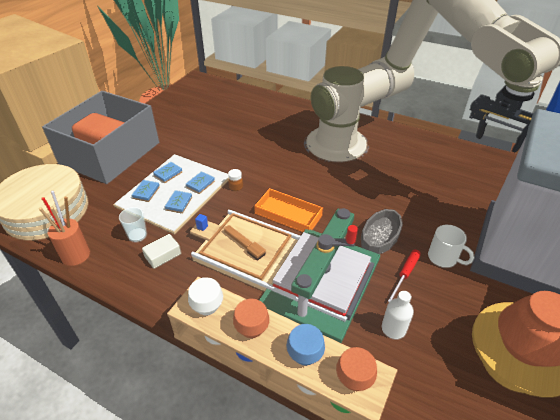

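View pics/side0.png

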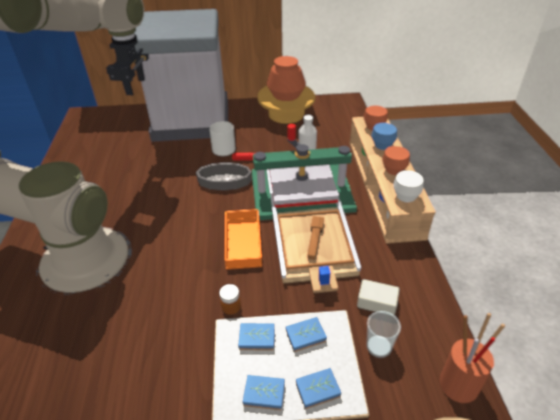

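The scene view shows four blue tiles on the white board around (172,184), the brush on the tray (240,240), the caddy (288,210), the red knob (352,235) and the blue handle (201,222). The side view shows the same layout.

```bash
cat > m.py <<'E'
from h import *
def blobs(c,lo,hi,amin=15,reg=None):
    h=cv2.cvtColor(c['color'],cv2.COLOR_RGB2HSV)
    m=cv2.inRange(h,np.array(lo),np.array(hi))
    if reg: 
        k=np.zeros_like(m);k[reg[1]:reg[3],reg[0]:reg[2]]=255;m&=k
    cs,_=cv2.findContours(m,cv2.RETR_EXTERNAL,cv2.CHAIN_APPROX_NONE)
    out=[]
    for q in cs:
        a=cv2.contourArea(q)
        if a>=amin: out.append((a,np.round(cv2.minAreaRect(q)[0],1),cv2.boundingRect(q),q))
    return sorted(out,key=lambda t:-t[0])
E
python3 - <<'E'
from m import *
for n,reg in [('scene',(100,140,440,340)),('side',(190,110,420,420))]:
    c=cap(n)
    for nm,lo,hi in [('tile',(95,80,60),(125,255,255)),('orange',(8,200,150),(20,255,255)),('red',(0,180,100),(5,255,255)),('green',(65,80,30),(90,255,140))]:
        for b in blobs(c,lo,hi,12,reg)[:7]: print(n,nm,b[0],b[1],b[2])
    x0,y0,x1,y1=(100,150,420,350) if n=='scene' else (190,130,430,310)
    im=cv2.cvtColor(c['color'],cv2.COLOR_RGB2BGR)[y0:y1,x0:x1]
    cv2.imwrite(f'pics/{n}1.png',cv2.resize(im,None,fx=800/(x1-x0),fy=800/(x1-x0),interpolation=cv2.INTER_CUBIC))
E
```

```text
scene tile 394.5 [306.  331.5] (289, 324, 35, 16)
scene tile 318.5 [178.1 200.5] (165, 191, 27, 20)
scene tile 299.5 [145.2 189.7] (132, 180, 27, 20)
scene tile 278.0 [199.8 181.4] (186, 172, 28, 20)
scene tile 260.5 [167.5 171. ] (154, 162, 28, 19)
scene tile 136.0 [201.  221.9] (195, 214, 13, 17)
scene orange 109.0 [292.1 204.5] (261, 189, 61, 35)
scene red 229.5 [410.1 263.5] (400, 250, 20, 29)
scene red 109.5 [352.5 234. ] (348, 225, 10, 19)
scene green 72.5 [319.8 275.4] (292, 250, 43, 49)
side tile 1018.5 [263.5 391. ] (243, 376, 41, 32)
side tile 1006.0 [318.  386.7] (297, 369, 43, 37)
side tile 754.0 [305.8 332.8] (286, 318, 40, 31)
side tile 751.5 [256.  335.5] (239, 324, 35, 24)
side tile 418.0 [384.5 136. ] (373, 124, 24, 25)
side tile 143.5 [324. 275.] (319, 266, 11, 19)
side orange 238.5 [241.  216.8] (227, 211, 29, 12)
side orange 209.5 [243.2 263.1] (226, 258, 35, 10)
side red 118.5 [241.5 156. ] (232, 152, 20, 9)
side red 104.0 [291.  131.5] (287, 124, 9, 16)
side green 1026.0 [301.2 167.2] (252, 149, 99, 40)
side green 243.5 [263.8 203.7] (257, 190, 15, 29)
side green 237.5 [346.  197.4] (337, 182, 19, 30)
side green 14.0 [302. 208.] (278, 206, 49, 5)
```

View pics/scene1.png

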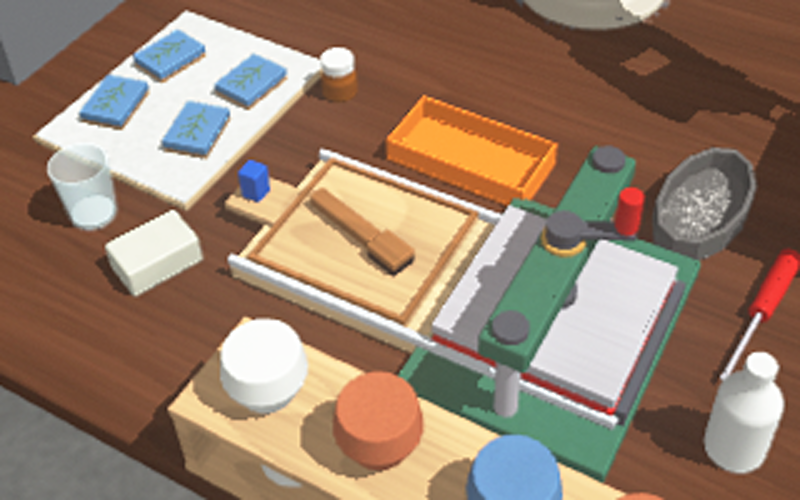

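View pics/side1.png

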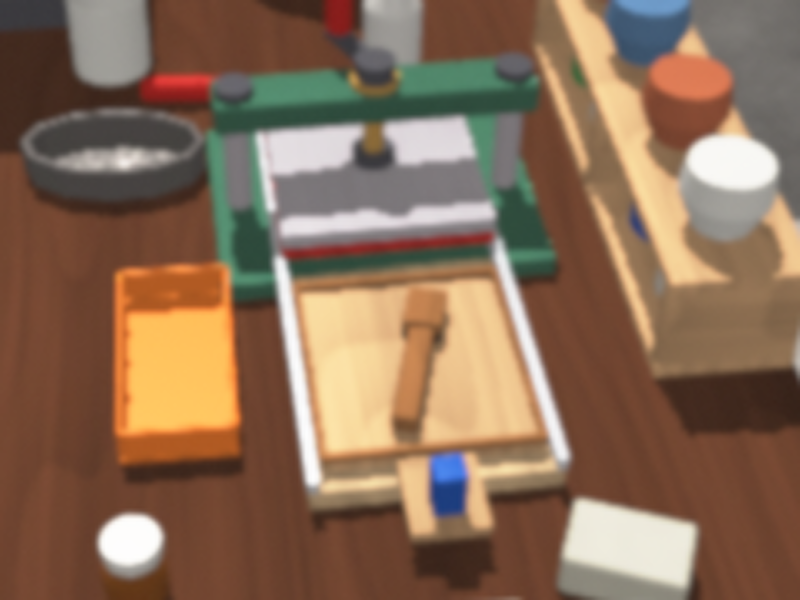

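Crops show the brush lying near the tray's long axis, the platen partly lowered, and the crank knob behind the beam (630,210 in the scene crop). The crank hub is at (563,225). Triangulating these.

Run:
```python
from m import *
a=cap('scene');b=cap('side')
S=lambda u,v:(100+u/2.5-.3,150+v/2.5-.3)
D=lambda u,v:(190+u/3.333-.35,130+v/3.333-.35)
P={'hub':(S(563,222),D(376,60)),'knob':((352.5,234),(291,131.5)),'colL':(S(607,156),D(233,86)),'colR':(S(510,323),D(514,66)),
'handle':((201,221.9),(324,275)),'guideL':(S(325,153),D(314,485)),'guideR':(S(232,262),D(565,460)),
'cad1':(S(425,98),D(120,460)),'cad1b':(S(388,145),D(120,460)),'cad_a':(S(425,98),D(116,270)),'cad_b':(S(556,150),D(228,268)),
'brush_hend':(S(320,195),D(407,415)),'brush_head':(S(390,245),D(425,310)),
't0':((178.1,200.5),(305.8,332.8)),'t1':((145.2,189.7),(318,386.7)),'t2':((199.8,181.4),(256,335.5)),'t3':((167.5,171),(263.5,391))}
for k,(p,q) in P.items():
    x,e=tri(a,p,b,q); print(k,np.round(x,4),round(e,4))
for k in [(425,98),(556,150),(517,203),(388,145)]: print('cad scene',onz(a,*S(*k),.035))
for k in [(116,270),(228,265),(240,455),(120,462)]: print('cad side',onz(b,*D(*k),.035))
for bb in blobs(a,(95,80,60),(125,255,255),200,(120,150,230,230)):
  R=cv2.minAreaRect(np.array([onz(a,*p[0],.027)[:2] for p in bb[3]],np.float32)); print('sc',np.round(R[0],4),np.round(R[1],3),R[2])
for bb in blobs(b,(95,80,60),(125,255,255),500,(200,300,400,420)):
  R=cv2.minAreaRect(np.array([onz(b,*p[0],.027)[:2] for p in bb[3]],np.float32)); print('sd',np.round(R[0],4),np.round(R[1],3),R[2])
```

```text
hub [0.6197 0.2152 0.1711] 0.0019
knob [0.5926 0.2737 0.1912] 0.0019
colL [0.4944 0.2128 0.154 ] 0.0003
colR [0.7436 0.2178 0.154 ] 0.0028
handle [ 0.6266 -0.1672  0.0528] 0.0005
guideL [ 0.5284 -0.1346  0.0277] 0.005
guideR [ 0.7247 -0.131   0.0269] 0.0019
cad1 [ 0.3771 -0.0816  0.019 ] 0.0153
cad1b [ 0.4058 -0.0884 -0.0102] 0.0618
cad_a [ 0.4203 -0.0181  0.1204] 0.0773
cad_b [0.456  0.1169 0.0582] 0.0651
brush_hend [ 0.6063 -0.0891  0.047 ] 0.0036
brush_head [0.6373 0.0233 0.0504] 0.0044
t0 [ 0.5627 -0.3067  0.0258] 0.0019
t1 [ 0.5709 -0.4353  0.0252] 0.0012
t2 [ 0.4507 -0.3016  0.0248] 0.0006
t3 [ 0.4587 -0.4326  0.0252] 0.0018
cad scene [ 0.38375729 -0.07097808  0.035     ]
cad scene [0.39304005 0.11775427 0.035     ]
cad scene [0.49668001 0.11436293 0.035     ]
cad scene [ 0.48287721 -0.06835839  0.035     ]
cad side [0.38164592 0.1159859  0.035     ]
cad side [0.47918931 0.11208904 0.035     ]
cad side [ 0.47617796 -0.10712858  0.035     ]
cad side [ 0.38444528 -0.10444296  0.035     ]
sc [ 0.5622 -0.3056] [0.086 0.062] 13.778708457946777
sc [ 0.5706 -0.4342] [0.085 0.065] 13.275282859802246
sc [ 0.4507 -0.3002] [0.064 0.083] 83.34847259521484
sc [ 0.4594 -0.432 ] [0.068 0.083] 77.35175323486328
sd [ 0.46   -0.4335] [0.06  0.078] 77.85946655273438
sd [ 0.5707 -0.436 ] [0.079 0.06 ] 12.45691204071045
sd [ 0.4517 -0.3027] [0.059 0.076] 83.96969604492188
sd [ 0.5625 -0.3076] [0.078 0.061] 14.291434288024902
```

Request:
{"name": "apply_moves", "arguments": {
  "deltas": "2.5 -2.8 0 -0.09 8.8;2.8 -2.95 0 -0.09 8.8;2.8 -2.95 0 -0.09 8.8;2.8 -2.95 0 -0.09 8.8;2.8 -2.95 0 -0.09 8.8"
}}

```text
time: 0.77
ee_pos: [0.2533, 0.3646, 0.2388]
tool_rot: [0.0, 0.331, 0.943, 0.0]
wrist_force: [0.8, 1.4, -0.3]
grip_width: 0.0878
grasp_force: 0.0
```

Request:
{"name": "apply_moves", "arguments": {
  "deltas": "2.8 -2.95 0 -0.09 8.8;2.8 -2.95 0 -0.09 8.8;2.8 -2.95 0 -0.09 8.8;2.8 -2.95 0 -0.09 8.8;2.8 -2.95 0 -0.09 8.8"
}}

```text
time: 1.18
ee_pos: [0.3935, 0.2169, 0.239]
tool_rot: [0.0, 0.534, 0.846, 0.0]
wrist_force: [-0.8, 1.6, 1.2]
grip_width: 0.0881
grasp_force: 0.0
```

Request:
{"name": "apply_moves", "arguments": {
  "deltas": "2.8 -2.95 0 -0.09 8.8;2.8 -2.95 0 -0.09 8.8;2.8 -2.95 0 -0.09 8.8;2.8 -2.95 0 -0.09 8.8;2.8 -2.95 0 -0.09 8.8"
}}

```text
time: 1.6
ee_pos: [0.5336, 0.0693, 0.2387]
tool_rot: [-0.0, 0.709, 0.705, 0.0]
wrist_force: [0.2, 0.0, 0.4]
grip_width: 0.0882
grasp_force: 0.0
```

Request:
{"name": "apply_moves", "arguments": {
  "deltas": "2.8 -2.95 0 -0.09 8.8;2.8 -2.95 0 -0.09 8.8;2 -2.0 0 -0.09 8.8;0 0 0 0 8.8"
}}

```text
time: 1.93
ee_pos: [0.6107, -0.0119, 0.2373]
tool_rot: [0.0, 0.799, 0.602, -0.0]
wrist_force: [-0.4, -0.8, -0.1]
grip_width: 0.0878
grasp_force: 0.0
```

Run:
```python
from h import *
c=cap('wrist','w1.png'); s=r.sense(); print(s['time'],s['ee_pos'],s['tool_rot'],s['wrist_force'])
```

```text
1.9833 [ 0.60930438 -0.00976736  0.23758183] [-4.46304307e-04  7.97076801e-01  6.03877623e-01 -4.36642397e-04] [-0.03960033  0.06216177 -1.00319912]
```

View pics/w1.png

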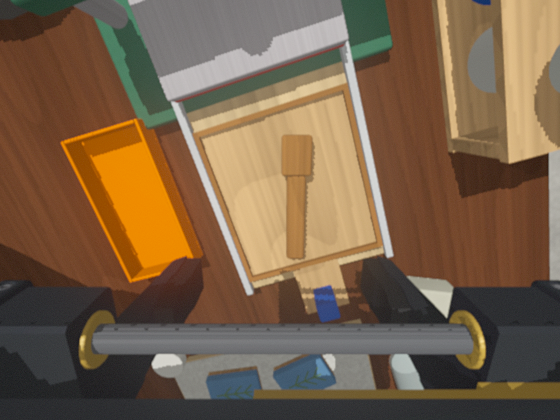

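The wrist view shows the brush from the head (297,135) to the handle end (296,258). The tray's inner corners are (201,136), (347,90), (380,240) and (252,276). The caddy rim corners are (63,143), (141,120), (202,258) and (131,281).

Run:
```python
from h import *
c=cap('wrist')
for n,z,P in [('caddy',.035,[(63,143),(141,120),(202,256),(131,281)]),('brush',.050,[(297,135),(296,258),(297,175)]),('trayin',.036,[(201,136),(347,90),(380,242),(252,276)]),('guide end',.032,[(250,291),(389,255)]),('handle top',.072,[(326,292)])]:
    W=np.array([onz(c,u,v,z) for u,v in P]); print(n,np.round(W,4).tolist(),W.mean(0).round(4), [round(float(np.degrees(np.arctan2(*(W[(i+1)%len(W)]-W[i])[1::-1]))),1) for i in range(len(W))])
a=cap('scene');
def S(u,v): return (100+u/2.5-.3,150+v/2.5-.3)
print(tri(a,S(318,195),c,(296,256)), tri(a,S(425,98),c,(131,281)), tri(a,S(556,150),c,(63,143)))
```

```text
caddy [[0.383, 0.1118, 0.035], [0.4792, 0.1108, 0.035], [0.4861, -0.0647, 0.035], [0.3823, -0.0736, 0.035]] [0.4327 0.0211 0.035 ] [-0.6, -87.7, -175.1, 89.8]
brush [[0.6421, 0.049, 0.05], [0.6034, -0.0929, 0.05], [0.631, 0.0068, 0.05]] [ 0.6255 -0.0124  0.05  ] [-105.3, 74.5, 75.2]
trayin [[0.5379, 0.0764, 0.036], [0.7065, 0.0789, 0.036], [0.7104, -0.1068, 0.036], [0.5398, -0.1094, 0.036]] [ 0.6236 -0.0152  0.036 ] [0.8, -88.8, -179.1, 90.6]
guide end [[0.5292, -0.1326, 0.032], [0.7194, -0.1301, 0.032]] [ 0.6243 -0.1313  0.032 ] [0.7, -179.3]
handle top [[0.6284, -0.1355, 0.072]] [ 0.6284 -0.1355  0.072 ] [0.0]
(array([ 0.60365914, -0.0923749 ,  0.04465619]), np.float64(0.0007781034036069726)) (array([ 0.37654753, -0.07598564,  0.02744926]), np.float64(0.0015904904223617614)) (array([0.37469256, 0.11257933, 0.01958039]), np.float64(0.004735700657388919))
```

Request:
{"name": "apply_moves", "arguments": {
  "deltas": "1.57 -0.44 -1 0 5;0 0 -4 0 5;0 0 -4 0 5;0 0 -4 0 5;0 0 -4 0 5",
  "force": 20
}}

```text
time: 2.5
ee_pos: [0.6234, -0.0107, 0.0679]
tool_rot: [0.0, 0.795, 0.606, 0.0]
wrist_force: [1.1, 0.4, 1.0]
grip_width: 0.0569
grasp_force: 0.0
```

Request:
{"name": "apply_moves", "arguments": {
  "deltas": "0 0 0 0 5;0 0 0 0 5"
}}

```text
time: 2.67
ee_pos: [0.6234, -0.0111, 0.0688]
tool_rot: [-0.001, 0.796, 0.606, -0.001]
wrist_force: [0.4, -0.3, 0.9]
grip_width: 0.0504
grasp_force: 0.0
```

Request:
{"name": "apply_moves", "arguments": {
  "deltas": "0.15 -0.3 -1.8 0 5;0 0 -1.75 0 5;0 0 0 0 5;0 0 0 0 0;0 0 0 0 0"
}}

```text
time: 3.08
ee_pos: [0.627, -0.0152, 0.0362]
tool_rot: [0.002, 0.796, 0.605, 0.001]
wrist_force: [0.6, -0.2, 0.5]
grip_width: 0.0388
grasp_force: 0.0
```

Request:
{"name": "apply_moves", "arguments": {
  "deltas": "0 0 0 0 0;0 0 0 0 0;0 0 0 0 0;0 0 0 0 0;0 0 0 0 0"
}}

```text
time: 3.5
ee_pos: [0.6262, -0.0153, 0.0345]
tool_rot: [0.001, 0.796, 0.605, 0.001]
wrist_force: [-0.4, 0.8, 7.3]
grip_width: 0.0214
grasp_force: 20.0
```

Request:
{"name": "apply_moves", "arguments": {
  "deltas": "0 0 2 0 0;0 0 3 0 0;0 0 3 0 0;0 0 3 0 0;0 0 0 0 0"
}}

```text
time: 3.92
ee_pos: [0.628, -0.0157, 0.1497]
tool_rot: [0.004, 0.796, 0.605, 0.003]
wrist_force: [0.2, -0.1, 0.3]
grip_width: 0.0222
grasp_force: 20.0
```

Request:
{"name": "apply_moves", "arguments": {
  "deltas": "-3.9 0.9 0 0.05 0;-3.9 0.9 0 0.05 0;-3.9 0.9 0 0.05 0;-3.9 0.9 0 0.05 0;-3.9 0.9 0 0.05 0"
}}

```text
time: 4.33
ee_pos: [0.4284, 0.0302, 0.1426]
tool_rot: [-0.0, 0.714, 0.7, -0.0]
wrist_force: [0.2, 0.0, 0.5]
grip_width: 0.0219
grasp_force: 20.0
```

Request:
{"name": "apply_moves", "arguments": {
  "deltas": "0 0 0 0 0;0 0 0 0 0"
}}

```text
time: 4.5
ee_pos: [0.4293, 0.0302, 0.1432]
tool_rot: [-0.0, 0.714, 0.7, -0.0]
wrist_force: [1.7, 0.1, -0.0]
grip_width: 0.0218
grasp_force: 20.0
```

Run:
```python
from h import *
c=cap('wrist','w2.png'); s=r.sense(); print(s['time'],s['ee_pos'],s['tool_rot'],s['grip_width'])
```

```text
4.55 [0.43092207 0.02970217 0.14351086] [4.97472590e-04 7.14593841e-01 6.99539340e-01 3.27329897e-04] 0.021652439034606688
```

View pics/w2.png

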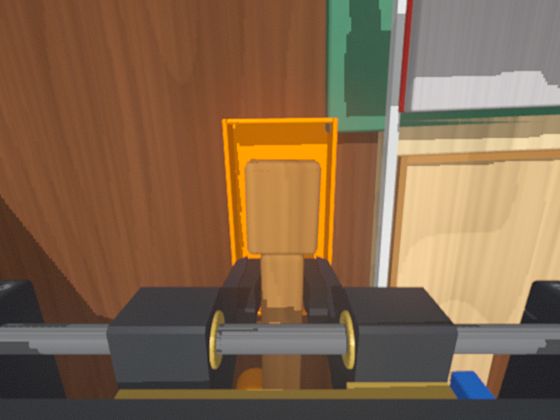

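The brush hangs aligned over the caddy, with both centred near column 282. I'll lower and release it.

Request:
{"name": "apply_moves", "arguments": {
  "deltas": "0.15 0 -3.3 0 0;0 0 -3.3 0 0;0 0 -3.3 0 0;0 0 -3 0 0;0 0 0 0 0"
}}

```text
time: 4.97
ee_pos: [0.4313, 0.0296, 0.0102]
tool_rot: [-0.003, 0.715, 0.699, -0.002]
wrist_force: [-0.4, 0.4, -0.6]
grip_width: 0.0218
grasp_force: 20.0
```

Request:
{"name": "apply_moves", "arguments": {
  "deltas": "0 0 0 0 2.5;0 0 0 0 3.2;0 0 0 0 3.4;0 0 0 0 3.4;0 0 0 0 3.4"
}}

```text
time: 5.38
ee_pos: [0.4329, 0.0296, 0.0153]
tool_rot: [0.001, 0.714, 0.7, 0.001]
wrist_force: [-0.1, -0.7, 0.3]
grip_width: 0.0344
grasp_force: 0.0
```

Request:
{"name": "apply_moves", "arguments": {
  "deltas": "0 0 4 0 3.4;0 0 4 0 3.4;0 0 4 0 3.4;0 0 4 0 5;0 0 4 0 5"
}}

```text
time: 5.8
ee_pos: [0.4316, 0.0299, 0.217]
tool_rot: [0.001, 0.714, 0.7, 0.0]
wrist_force: [1.0, -0.1, 0.2]
grip_width: 0.0452
grasp_force: 0.0
```

Request:
{"name": "apply_moves", "arguments": {
  "deltas": "0 0 4 0 5;0 0 4 0 5;0 0 1 0 5;0 0 0 0 5"
}}

```text
time: 6.13
ee_pos: [0.4328, 0.0297, 0.3076]
tool_rot: [0.003, 0.714, 0.7, 0.002]
wrist_force: [-0.2, 0.3, -0.1]
grip_width: 0.05
grasp_force: 0.0
```

Run:
```python
from h import *
c=cap('wrist','w3.png'); s=r.sense(); print(s['time'],s['ee_pos'],s['tool_rot'],s['grip_width'])
```

```text
6.1833 [0.4322101  0.02977619 0.30511224] [0.00109161 0.71447891 0.69965573 0.00073822] 0.050139175622186234
```

View pics/w3.png

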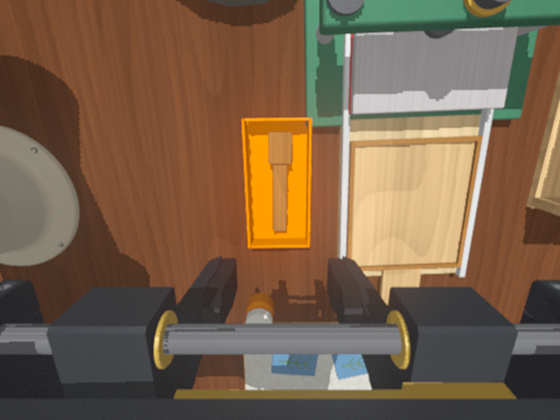

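The brush lies inside the caddy (280,180). Next is the crank.

Request:
{"name": "apply_moves", "arguments": {
  "deltas": "2.7 2.8 0 0 6;2.7 2.8 0 0 6;2.7 2.8 0 0 6;2.7 2.8 0 0 6;2.7 2.8 0 0 6"
}}

```text
time: 6.6
ee_pos: [0.5676, 0.1713, 0.302]
tool_rot: [-0.001, 0.714, 0.7, -0.001]
wrist_force: [0.1, -1.4, 1.0]
grip_width: 0.0599
grasp_force: 0.0
```

Request:
{"name": "apply_moves", "arguments": {
  "deltas": "2.5 2.8 0 0 6;0 0 0 0 6;0 0 0 0 6"
}}

```text
time: 6.85
ee_pos: [0.5922, 0.1986, 0.3008]
tool_rot: [-0.002, 0.714, 0.7, -0.002]
wrist_force: [-0.1, -0.9, 1.0]
grip_width: 0.06
grasp_force: 0.0
```

Run:
```python
from m import *
c=cap('wrist','w4.png'); s=r.sense(); print(s['time'],s['ee_pos'],s['tool_rot'],s['grip_width'])
for b in blobs(c,(0,150,80),(6,255,255),40): print(b[0],b[1],b[2])
```

```text
6.9 [0.59172603 0.19769005 0.30205765] [-0.00101613  0.71430309  0.69983401 -0.00155668] 0.05980326411521013
1898.0 [169.   12.1] (126, 0, 87, 27)
608.5 [280.8 131.8] (267, 117, 28, 31)
```

View pics/w4.png

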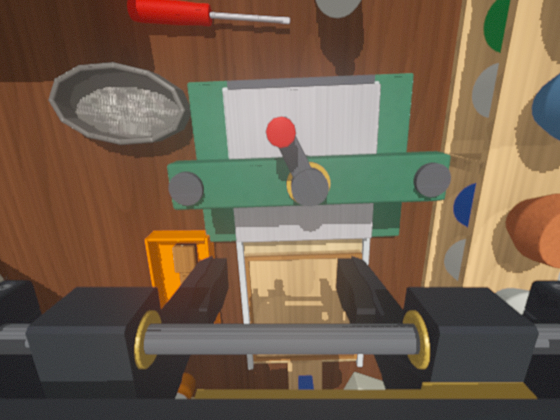

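The red knob top is at (281,131), the hub at (310,186), and the column caps at (186,188) and (432,179).

Run:
```python
from m import *
c=cap('wrist');a=cap('scene')
k=onz(c,280.8,131.3,.212);h=onz(c,310,186,.171);l=onz(c,186,188,.154);q=onz(c,432,179.5,.154)
print(k,h,l,q,(l+q)/2,np.degrees(np.arctan2(q[1]-l[1],q[0]-l[0])))
print('knob tri',tri(a,(352.5,227.5),c,(280.8,131)), 'hub',tri(a,(325,238.5),c,(310,186)))
```

```text
[0.59183698 0.27084566 0.212     ] [0.61816397 0.2188019  0.171     ] [0.49454247 0.21542335 0.154     ] [0.74129996 0.21925855 0.154     ] [0.61792121 0.21734095 0.154     ] 0.8904420398939458
knob tri (array([0.59180886, 0.27127041, 0.21280186]), np.float64(0.00035649922345259234)) hub (array([0.6183523 , 0.21715363, 0.17071736]), np.float64(0.0031072099663786825))
```

Request:
{"name": "apply_moves", "arguments": {
  "deltas": "0 3.65 0 0 6;0 3.65 0 0 6;0 0 -4 0 6;0 0 -4 0 6;0 0 0 0 6"
}}

```text
time: 7.42
ee_pos: [0.589, 0.2695, 0.217]
tool_rot: [-0.003, 0.715, 0.7, -0.006]
wrist_force: [-0.3, -0.0, -2.1]
grip_width: 0.0598
grasp_force: 0.0
```

Run:
```python
from m import *
s=r.sense(); print(s['time'],s['ee_pos'],s['tool_rot'],s['grip_width'],s['qpos'])
```

```text
7.4167 [0.58898766 0.26946236 0.2169803 ] [-0.00317214  0.71459742  0.69950587 -0.00565634] 0.059781984903702096 [ 2.48612503e-01  6.13125976e-01  1.10111237e+00 -1.96320605e-04
  1.44032316e+00  2.69982839e-01]
```

Request:
{"name": "apply_moves", "arguments": {
  "deltas": "0.25 0.15 -2 0 6;0 0 -1.9 0 6;0 0 0 0 2.4;0 0 0 0 2;0 0 0 0 2",
  "force": 30
}}

```text
time: 7.83
ee_pos: [0.5954, 0.2719, 0.188]
tool_rot: [0.001, 0.715, 0.699, 0.001]
wrist_force: [0.3, 0.0, -0.6]
grip_width: 0.0423
grasp_force: 0.0
```

Request:
{"name": "apply_moves", "arguments": {
  "deltas": "0 0 0 0 2;0 0 0 0 2;0 0 0 0 2;0 0 0 0 2"
}}

```text
time: 8.17
ee_pos: [0.5949, 0.2724, 0.1864]
tool_rot: [0.0, 0.714, 0.7, 0.001]
wrist_force: [-1.4, -0.2, 5.2]
grip_width: 0.0234
grasp_force: 30.0
```

Run:
```python
import numpy as np
R=6.0
a0=np.degrees(np.arctan2(.0543,-.0262)); print(a0)
# ccw steps of 24deg
p=[np.array([R*np.cos(np.radians(a)),R*np.sin(np.radians(a))]) for a in a0+24*np.arange(16)]
print('; '.join('%.2f %.2f 0 0 2'%tuple(p[i+1]-p[i]) for i in range(15)))
```

```text
115.7575231888605
-1.97 -1.53 0 0 2; -1.18 -2.20 0 0 2; -0.18 -2.49 0 0 2; 0.84 -2.35 0 0 2; 1.73 -1.80 0 0 2; 2.31 -0.94 0 0 2; 2.49 0.08 0 0 2; 2.25 1.08 0 0 2; 1.61 1.90 0 0 2; 0.70 2.40 0 0 2; -0.34 2.47 0 0 2; -1.31 2.12 0 0 2; -2.06 1.40 0 0 2; -2.46 0.44 0 0 2; -2.42 -0.59 0 0 2
```

Run:
```python
from m import *
a=cap('scene');b=cap('side')
S=lambda u,v:(100+u/2.5-.3,150+v/2.5-.3)
D=lambda u,v:(190+u/3.333-.35,130+v/3.333-.35)
# platen front-right top corner, candidates
for d in [(493,207),(491,228),(490,240)]: print(tri(a,S(433,332),b,D(*d)))
im=a['color'][255:300,255:300]; 
c=dict(a); 
w4=cv2.imread('pics/w4.png'); g=cv2.cvtColor(w4,cv2.COLOR_BGR2GRAY)
print('row100',g[105,210:245].tolist(), g[105,365:395].tolist())
```

```text
(array([0.71966089, 0.12911605, 0.06233683]), np.float64(0.009386764678200307))
(array([0.71400635, 0.12207645, 0.04726599]), np.float64(0.001119988430783819))
(array([0.71083729, 0.11801291, 0.03867073]), np.float64(0.003732137402756435))
row100 [124, 125, 127, 126, 129, 125, 125, 128, 128, 125, 127, 127, 124, 144, 182, 196, 199, 199, 198, 199, 202, 201, 198, 198, 200, 200, 198, 197, 199, 200, 199, 200, 201, 201, 200] [193, 193, 191, 191, 192, 191, 191, 194, 191, 190, 192, 193, 197, 186, 149, 124, 123, 123, 123, 124, 121, 122, 122, 121, 123, 122, 125, 122, 122, 122]
```

Request:
{"name": "apply_moves", "arguments": {
  "deltas": "-1.97 -1.53 0 0 2; -1.18 -2.20 0 0 2; -0.18 -2.49 0 0 2; 0.84 -2.35 0 0 2; 1.73 -1.80 0 0 2"
}}

```text
time: 8.68
ee_pos: [0.5849, 0.1672, 0.1863]
tool_rot: [-0.001, 0.714, 0.7, -0.002]
wrist_force: [1.1, 8.4, 3.3]
grip_width: 0.023
grasp_force: 30.0
```

Request:
{"name": "apply_moves", "arguments": {
  "deltas": "2.31 -0.94 0 0 2; 2.49 0.08 0 0 2; 2.25 1.08 0 0 2; 1.61 1.90 0 0 2; 0.70 2.40 0 0 2"
}}

```text
time: 9.1
ee_pos: [0.6795, 0.2144, 0.186]
tool_rot: [-0.003, 0.715, 0.699, -0.002]
wrist_force: [-34.6, -2.2, 12.4]
grip_width: 0.0231
grasp_force: 30.1
```

Request:
{"name": "apply_moves", "arguments": {
  "deltas": "-0.34 2.47 0 0 2; -1.31 2.12 0 0 2; -2.06 1.40 0 0 2; -2.46 0.44 0 0 2; -2.42 -0.59 0 0 2"
}}

```text
time: 9.52
ee_pos: [0.5949, 0.273, 0.1864]
tool_rot: [0.002, 0.714, 0.7, 0.002]
wrist_force: [9.2, -8.8, 2.2]
grip_width: 0.0232
grasp_force: 30.0
```

Request:
{"name": "apply_moves", "arguments": {
  "deltas": "-2.17 -1.53 0 0 2; -1.18 -2.20 0 0 2; -0.18 -2.49 0 0 2; 0.84 -2.35 0 0 2; 1.73 -1.80 0 0 2"
}}

```text
time: 9.93
ee_pos: [0.5842, 0.1678, 0.1864]
tool_rot: [-0.0, 0.714, 0.7, 0.0]
wrist_force: [6.0, 14.2, 0.9]
grip_width: 0.0234
grasp_force: 30.0
```

Request:
{"name": "apply_moves", "arguments": {
  "deltas": "2.31 -0.94 0 0 2; 2.49 0.08 0 0 2; 2.25 1.08 0 0 2; 1.61 1.90 0 0 2; 0.70 2.40 0 0 2"
}}

```text
time: 10.35
ee_pos: [0.6791, 0.2134, 0.1862]
tool_rot: [-0.001, 0.715, 0.699, -0.001]
wrist_force: [-22.8, -2.7, 10.3]
grip_width: 0.0235
grasp_force: 30.1
```

Request:
{"name": "apply_moves", "arguments": {
  "deltas": "-0.34 2.47 0 0 2; -1.31 2.12 0 0 2; -2.06 1.40 0 0 2; -2.46 0.44 0 0 2; -2.42 -0.59 0 0 2"
}}

```text
time: 10.77
ee_pos: [0.5926, 0.2736, 0.1857]
tool_rot: [0.001, 0.714, 0.7, 0.002]
wrist_force: [4.8, -0.5, 2.5]
grip_width: 0.0237
grasp_force: 3.0
```

Run:
```python
from m import *
a=cap('scene','s5.png');b=cap('side','d5.png');s=r.sense(); print(s['ee_pos'],s['wrist_force'])
x=cv2.resize(cv2.imread('pics/s5.png')[200:300,260:400],None,fx=4,fy=4,interpolation=cv2.INTER_CUBIC)
y=cv2.resize(cv2.imread('pics/d5.png')[120:220,240:380],None,fx=4,fy=4,interpolation=cv2.INTER_CUBIC)
cv2.imwrite('pics/c5.png',cv2.resize(np.vstack([x,y]),(420,600)))
```

```text
[0.59019589 0.27267133 0.18550321] [-5.91159195  8.2714571  -3.06330209]
```

View pics/c5.png

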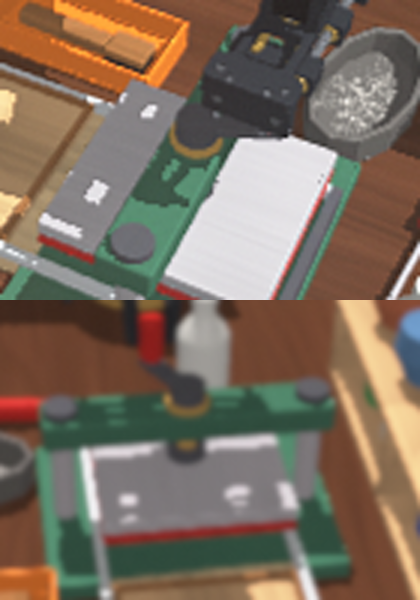

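The platen has risen. The knob is still between the fingers, although the grip just slackened. I'll pause to recover the grip and continue in finer steps.

Request:
{"name": "apply_moves", "arguments": {
  "deltas": "0 0 0 0 2; 0 0 0 0 2; 0 0 0 0 2; 0 0 0 0 2;0 0 0 0 2",
  "force": 30
}}

```text
time: 11.28
ee_pos: [0.593, 0.2741, 0.1853]
tool_rot: [-0.002, 0.714, 0.7, 0.001]
wrist_force: [-5.9, 9.9, 2.2]
grip_width: 0.0227
grasp_force: 30.0
```

Run:
```python
import numpy as np
from h import r
print(r.sense()['ee_pos'],r.sense()['grasp_force'])
R=6.0
p=[np.array([R*np.cos(np.radians(a)),R*np.sin(np.radians(a))]) for a in 115.7+12*np.arange(31)]
print('; '.join('%.2f %.2f 0 0 2'%tuple(p[i+1]-p[i]) for i in range(30)))
```

```text
[0.59298149 0.27408008 0.18534033] 29.99905563890934
-1.07 -0.66 0 0 2; -0.91 -0.87 0 0 2; -0.71 -1.04 0 0 2; -0.48 -1.16 0 0 2; -0.22 -1.23 0 0 2; 0.04 -1.25 0 0 2; 0.30 -1.22 0 0 2; 0.54 -1.13 0 0 2; 0.77 -0.99 0 0 2; 0.96 -0.81 0 0 2; 1.10 -0.59 0 0 2; 1.20 -0.35 0 0 2; 1.25 -0.09 0 0 2; 1.24 0.17 0 0 2; 1.18 0.42 0 0 2; 1.07 0.66 0 0 2; 0.91 0.87 0 0 2; 0.71 1.04 0 0 2; 0.48 1.16 0 0 2; 0.22 1.23 0 0 2; -0.04 1.25 0 0 2; -0.30 1.22 0 0 2; -0.54 1.13 0 0 2; -0.77 0.99 0 0 2; -0.96 0.81 0 0 2; -1.10 0.59 0 0 2; -1.20 0.35 0 0 2; -1.25 0.09 0 0 2; -1.24 -0.17 0 0 2; -1.18 -0.42 0 0 2
```

Request:
{"name": "apply_moves", "arguments": {
  "deltas": "-1.07 -0.66 0 0 2; -0.91 -0.87 0 0 2; -0.71 -1.04 0 0 2; -0.48 -1.16 0 0 2; -0.22 -1.23 0 0 2"
}}

```text
time: 11.7
ee_pos: [0.5588, 0.2232, 0.1853]
tool_rot: [-0.001, 0.714, 0.7, -0.0]
wrist_force: [-1.3, 3.3, 1.3]
grip_width: 0.0234
grasp_force: 30.0
```

Request:
{"name": "apply_moves", "arguments": {
  "deltas": "0.04 -1.25 0 0 2; 0.30 -1.22 0 0 2; 0.54 -1.13 0 0 2; 0.77 -0.99 0 0 2; 0.96 -0.81 0 0 2"
}}

```text
time: 12.12
ee_pos: [0.587, 0.1687, 0.1853]
tool_rot: [-0.0, 0.715, 0.699, 0.002]
wrist_force: [6.0, 15.8, -2.6]
grip_width: 0.023
grasp_force: 30.0
```

Request:
{"name": "apply_moves", "arguments": {
  "deltas": "1.10 -0.59 0 0 2; 1.20 -0.35 0 0 2; 1.25 -0.09 0 0 2"
}}

```text
time: 12.37
ee_pos: [0.6218, 0.1597, 0.1852]
tool_rot: [-0.002, 0.714, 0.7, 0.002]
wrist_force: [-4.0, 17.4, 1.2]
grip_width: 0.023
grasp_force: 30.0
```

Request:
{"name": "apply_moves", "arguments": {
  "deltas": "1.24 0.27 0 0 2; 1.18 0.45 0 0 2"
}}

```text
time: 12.53
ee_pos: [0.6456, 0.1662, 0.1852]
tool_rot: [-0.002, 0.714, 0.7, 0.0]
wrist_force: [-7.8, 9.8, 4.3]
grip_width: 0.0233
grasp_force: 30.0
```

Request:
{"name": "apply_moves", "arguments": {
  "deltas": "0.95 0.66 0 0 2; 0.80 0.87 0 0 2"
}}

```text
time: 12.7
ee_pos: [0.6635, 0.1802, 0.1853]
tool_rot: [-0.0, 0.715, 0.699, -0.0]
wrist_force: [-4.7, -0.7, 2.7]
grip_width: 0.0233
grasp_force: 30.0
```

Request:
{"name": "apply_moves", "arguments": {
  "deltas": "0.71 1.04 0 0 2; 0.42 1.16 0 0 2"
}}

```text
time: 12.87
ee_pos: [0.6756, 0.2013, 0.1853]
tool_rot: [0.001, 0.715, 0.699, -0.0]
wrist_force: [0.3, -2.7, 2.1]
grip_width: 0.023
grasp_force: 30.0
```

Request:
{"name": "apply_moves", "arguments": {
  "deltas": "0.22 1.23 0 0 2; -0.04 1.25 0 0 2"
}}

```text
time: 13.03
ee_pos: [0.6785, 0.2243, 0.1854]
tool_rot: [0.004, 0.715, 0.699, -0.0]
wrist_force: [8.0, -41.0, 0.7]
grip_width: 0.0235
grasp_force: 30.0
```

Request:
{"name": "apply_moves", "arguments": {
  "deltas": "-0.30 1.22 0 0 2; -0.54 1.13 0 0 2"
}}

```text
time: 13.2
ee_pos: [0.669, 0.2494, 0.1848]
tool_rot: [0.001, 0.715, 0.699, 0.0]
wrist_force: [-0.3, 0.6, -0.8]
grip_width: 0.0204
grasp_force: 0.0
```

Run:
```python
from m import *
a=cap('scene','s6.png');b=cap('side','d6.png');s=r.sense(); print(s['ee_pos'],s['wrist_force'])
x=cv2.resize(cv2.imread('pics/s6.png')[200:300,260:400],None,fx=5,fy=5,interpolation=cv2.INTER_CUBIC)
y=cv2.resize(cv2.imread('pics/d6.png')[120:220,240:380],None,fx=5,fy=5,interpolation=cv2.INTER_CUBIC)
cv2.imwrite('pics/c6.png',cv2.resize(np.vstack([x,y]),(420,600)))
```

```text
[0.66713034 0.25188572 0.18481232] [-0.09325775 -0.24720352 -1.20320916]
```

View pics/c6.png

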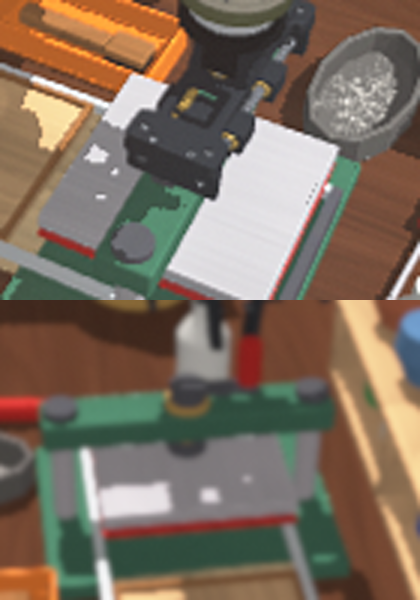

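The side view shows the knob on the right side of the hub. The −41 N reaction followed by a slip, after 16.9 rad of turning (the estimate was about 16.5), means the upper stop is reached and the platen is fully raised. Now the board.

Request:
{"name": "apply_moves", "arguments": {
  "deltas": "0 0.3 0 0 5; 0 0.5 0 0 7;0 0 3.6 0 8.8;0 0 4 0 8.8;0 0 4 0 8.8"
}}

```text
time: 13.72
ee_pos: [0.6667, 0.2587, 0.3026]
tool_rot: [-0.0, 0.715, 0.7, -0.001]
wrist_force: [1.2, -0.1, 0.6]
grip_width: 0.0508
grasp_force: 0.0
```

Request:
{"name": "apply_moves", "arguments": {
  "deltas": "0 -1 3 -0.083 8.8;-1.25 -3.87 0 -0.083 8.8;-1.25 -3.87 0 -0.083 8.8;-1.25 -3.87 0 -0.083 8.8;-1.25 -3.87 0 -0.083 8.8"
}}

```text
time: 14.13
ee_pos: [0.6162, 0.0925, 0.3312]
tool_rot: [0.0, 0.844, 0.536, 0.0]
wrist_force: [0.9, -0.2, 0.2]
grip_width: 0.0848
grasp_force: 0.0
```

Request:
{"name": "apply_moves", "arguments": {
  "deltas": "-1.25 -3.87 0 -0.083 8.8;-1.25 -3.87 0 -0.083 8.8;-1.25 -3.87 0 -0.083 8.8;-1.25 -3.87 0 -0.083 8.8;-1.25 -3.87 0 -0.083 8.8"
}}

```text
time: 14.55
ee_pos: [0.5536, -0.1012, 0.3316]
tool_rot: [0.0, 0.937, 0.35, 0.0]
wrist_force: [0.6, -0.2, -0.5]
grip_width: 0.0881
grasp_force: 0.0
```

Request:
{"name": "apply_moves", "arguments": {
  "deltas": "-1.25 -3.87 0 -0.083 8.8;-1.25 -3.87 0 -0.083 8.8;-1.25 -3.87 0 -0.083 8.8;-1.25 -3.87 0 -0.083 8.8;-1.25 -3.87 0 -0.083 8.8"
}}

```text
time: 14.97
ee_pos: [0.491, -0.2949, 0.3316]
tool_rot: [0.0, 0.989, 0.15, 0.0]
wrist_force: [0.3, -0.7, 0.3]
grip_width: 0.0879
grasp_force: 0.0
```

Request:
{"name": "apply_moves", "arguments": {
  "deltas": "-1.25 -3.87 0 -0.083 8.8;-1.25 -3.3 0 0 8.8;0 0 0 0 8.8"
}}

```text
time: 15.22
ee_pos: [0.4643, -0.3701, 0.3303]
tool_rot: [0.0, 0.994, 0.107, -0.001]
wrist_force: [-0.7, 0.1, -0.4]
grip_width: 0.0881
grasp_force: 0.0
```

```bash
cat > t.py <<'E'
from m import *
def tiles(c,z,amin=800):
    for b in blobs(c,(95,80,60),(125,255,255),amin):
        R=cv2.minAreaRect(np.array([onz(c,*p[0],z)[:2] for p in b[3]],np.float32))
        (w,h),an=R[1],R[2]
        if h>w: an+=90; w,h=h,w
        an=(an+90)%180-90
        print(b[1],b[2],np.round(R[0],4),'size',round(w,4),round(h,4),'long axis deg',round(an,1))
def phi():
    q=r.sense()['tool_rot']; return np.degrees(2*np.arctan2(q[2],q[1]))-90
E
python3 - <<'E'
from t import *
c=cap('wrist','w7.png'); s=r.sense(); print(s['time'],s['ee_pos'],phi())
tiles(c,.032)
E
```

```text
15.2667 [ 0.46561882 -0.36737666  0.33056952] -77.54792544272404
[253.3  97.1] (232, 68, 43, 60) [ 0.5609 -0.3075] size 0.0766 0.0568 long axis deg 13.3
[344.5 111.5] (323, 83, 44, 58) [ 0.5695 -0.4351] size 0.0759 0.0582 long axis deg 12.9
[236.6 172.9] (213, 144, 50, 59) [ 0.4515 -0.3025] size 0.077 0.0568 long axis deg -6.4
[322.2 186.6] (295, 157, 56, 59) [ 0.4593 -0.4324] size 0.0769 0.0581 long axis deg -12.3
```

View pics/w7.png

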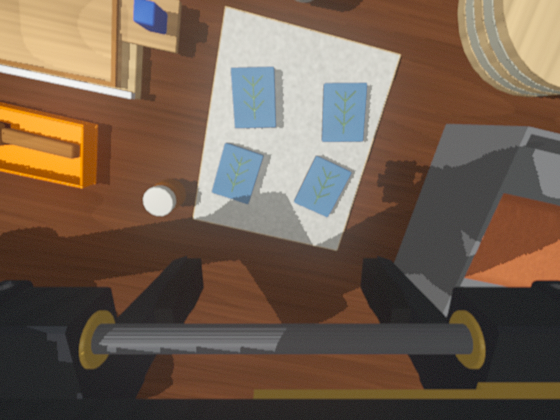

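Tiles at pixels (253,97), (344,111), (237,173) and (322,187) agree with the other views to about 2 mm. The tray with its blue handle is at top left and the brush is in the caddy. Going for the first tile.

Request:
{"name": "apply_moves", "arguments": {
  "deltas": "3.2 2.0 -1.5 0.023 8.8;3.2 2.0 -1.5 0 8.8;3.2 2.0 -1.5 0 8.8;0 0 -4 0 8.8;0 0 -4 0 8.8"
}}

```text
time: 15.68
ee_pos: [0.5653, -0.3022, 0.206]
tool_rot: [0.001, 0.992, 0.124, 0.001]
wrist_force: [0.5, -0.9, -0.9]
grip_width: 0.0877
grasp_force: 0.0
```

Request:
{"name": "apply_moves", "arguments": {
  "deltas": "0 0 -4 0 8.8;0 0 -4 0 8.8;0 0 -4 0 8.8;0 0 0 0 8.8;0 0 0 0 8.8"
}}

```text
time: 16.1
ee_pos: [0.5631, -0.3035, 0.086]
tool_rot: [-0.001, 0.992, 0.123, -0.001]
wrist_force: [0.3, -0.5, 1.3]
grip_width: 0.0883
grasp_force: 0.0
```

Run:
```python
from t import *
c=cap('wrist'); s=r.sense(); print(s['time'],s['ee_pos'],phi()); tiles(c,.032)
```

```text
16.15 [ 0.564048   -0.30452069  0.08838772] -75.93074989984649
[288.5 235. ] (247, 185, 84, 101) [ 0.5628 -0.3067] size 0.0781 0.0576 long axis deg 13.5
[455.6 261.2] (409, 214, 99, 99) [ 0.5709 -0.4316] size 0.0811 0.0629 long axis deg 12.8
[71.5 96.3] (28, 62, 91, 61) [ 0.6217 -0.1531] size 0.0548 0.0308 long axis deg -88.6
[244.5 373.5] (204, 354, 82, 40) [ 0.4389 -0.2997] size 0.0579 0.0504 long axis deg 83.6
[376.5 371. ] (346, 354, 62, 35) [ 0.4624 -0.4108] size 0.0503 0.0368 long axis deg -75.8
```

Request:
{"name": "apply_moves", "arguments": {
  "deltas": "-0.1 -0.2 -3.3 0 8.8;0 0 -3.3 0 8.8;0 0 0 0 8.8;0 0 0 0 5;0 0 0 0 5",
  "force": 30
}}

```text
time: 16.57
ee_pos: [0.5636, -0.3076, 0.0239]
tool_rot: [0.002, 0.992, 0.122, 0.002]
wrist_force: [-0.4, -0.1, 0.1]
grip_width: 0.0767
grasp_force: 0.0
```

Request:
{"name": "apply_moves", "arguments": {
  "deltas": "0 0 0 0 5;0 0 0 0 5;0 0 0 0 5"
}}

```text
time: 16.82
ee_pos: [0.5628, -0.3071, 0.0222]
tool_rot: [0.001, 0.993, 0.122, 0.001]
wrist_force: [-1.1, -0.1, 5.9]
grip_width: 0.0597
grasp_force: 30.0
```

Request:
{"name": "apply_moves", "arguments": {
  "deltas": "0 0 2 0 5;0 0 4 0 5;0 0 4 0 5;0 0 3.5 0 5;0 0 0 0 5"
}}

```text
time: 17.23
ee_pos: [0.5642, -0.3082, 0.1638]
tool_rot: [0.005, 0.992, 0.122, 0.005]
wrist_force: [0.5, 0.2, -0.4]
grip_width: 0.0595
grasp_force: 30.0
```

Request:
{"name": "apply_moves", "arguments": {
  "deltas": "0.85 2.81 0 0.112 5;0.85 2.81 0 0.112 5;0.85 2.81 0 0.112 5;0.85 2.81 0 0.112 5;0.85 2.81 0 0.112 5"
}}

```text
time: 17.65
ee_pos: [0.6046, -0.1646, 0.1552]
tool_rot: [-0.0, 0.919, 0.394, -0.0]
wrist_force: [-0.2, -0.1, -0.5]
grip_width: 0.06
grasp_force: 30.0
```

Request:
{"name": "apply_moves", "arguments": {
  "deltas": "0.85 2.81 0 0.112 5;0.85 2.81 0 0.112 5;0.85 2.81 0 0.112 5;0.85 2.81 0 0.112 5;0.85 2.81 0 0.112 5"
}}

```text
time: 18.07
ee_pos: [0.6471, -0.0241, 0.1552]
tool_rot: [-0.0, 0.774, 0.633, -0.0]
wrist_force: [0.4, -0.3, -1.7]
grip_width: 0.0593
grasp_force: 30.0
```

Request:
{"name": "apply_moves", "arguments": {
  "deltas": "0.85 2.81 0 0.112 5;0.85 2.81 0 0.112 5;0 0 -4 0 5;0 0 -3 0 5;0 0 0 0 5"
}}

```text
time: 18.48
ee_pos: [0.6608, 0.0315, 0.0787]
tool_rot: [-0.004, 0.7, 0.714, -0.003]
wrist_force: [-2.0, 1.3, -2.8]
grip_width: 0.0596
grasp_force: 30.0
```

Run:
```python
from t import *
c=cap('wrist','w8.png'); s=r.sense(); print(s['time'],s['ee_pos'],phi(),s['grip_width'],s['grasp_force'])
```

```text
18.5333 [0.66235578 0.03097803 0.08250392] 1.043436850270595 0.05918720890610502 29.997898042201996
```

View pics/w8.png

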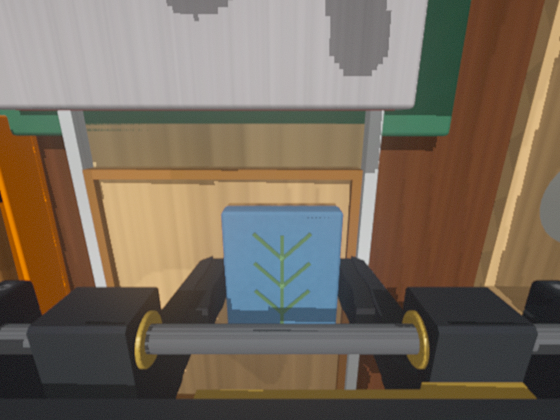

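The tile is held square over the tray's far right slot (282,265), parallel to the rim. Lowering.

Request:
{"name": "apply_moves", "arguments": {
  "deltas": "0.35 -0.15 -2 0 5;0 0 -2 0 5;0 0 0 0 5;0 0 0 0 5"
}}

```text
time: 18.87
ee_pos: [0.6679, 0.0288, 0.0468]
tool_rot: [0.0, 0.701, 0.713, 0.0]
wrist_force: [-0.4, 0.2, -0.4]
grip_width: 0.0596
grasp_force: 30.0
```

Request:
{"name": "apply_moves", "arguments": {
  "deltas": "0 0 -0.15 0 5;0 0 0 0 6.3;0 0 0 0 6.5;0 0 0 0 6.5;0 0 0 0 6.5"
}}

```text
time: 19.28
ee_pos: [0.6678, 0.0291, 0.0444]
tool_rot: [0.0, 0.701, 0.713, 0.0]
wrist_force: [-0.5, 0.6, 0.0]
grip_width: 0.0654
grasp_force: 0.0
```

Request:
{"name": "apply_moves", "arguments": {
  "deltas": "0 0 2 0 6.5;0 0 4 0 6.5;0 0 4 0 8.8;0 0 4 0 8.8;0 0 2 0 8.8"
}}

```text
time: 19.7
ee_pos: [0.6685, 0.0291, 0.2097]
tool_rot: [0.003, 0.701, 0.713, 0.002]
wrist_force: [1.1, -0.2, 0.2]
grip_width: 0.0828
grasp_force: 0.0
```

Run:
```python
from t import *
c=cap('wrist','w9.png'); s=r.sense(); print(s['time'],s['ee_pos'],phi(),s['grip_width'],s['wrist_force'])
tiles(c,.05,500)
```

```text
19.75 [0.66930703 0.02903665 0.21217968] 1.0395544186153103 0.08697357090000556 [-0.39792444  0.08549807  1.47868422]
[280.5 198. ] (253, 163, 56, 71) [0.668 0.03 ] size 0.0768 0.057 long axis deg -89.1
[464.8  79.8] (453, 49, 29, 66) [0.84   0.1471] size 0.0564 0.0206 long axis deg -89.8
```

View pics/w9.png

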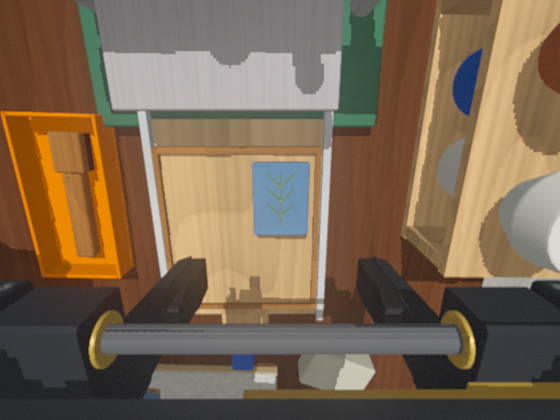

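The first tile lies flat in the far right slot (280,198). Fetching the second.

Request:
{"name": "apply_moves", "arguments": {
  "deltas": "-0.83 -3.87 0 -0.1135 8.8;-0.83 -3.87 0 -0.1135 8.8;-0.83 -3.87 0 -0.1135 8.8;-0.83 -3.87 0 -0.1135 8.8;-0.83 -3.87 0 -0.1135 8.8"
}}

```text
time: 20.17
ee_pos: [0.6253, -0.166, 0.2037]
tool_rot: [-0.0, 0.874, 0.486, -0.0]
wrist_force: [1.6, -0.3, 0.2]
grip_width: 0.088
grasp_force: 0.0
```

Request:
{"name": "apply_moves", "arguments": {
  "deltas": "-0.83 -3.87 0 -0.1135 8.8;-0.83 -3.87 0 -0.1135 8.8;-0.83 -3.87 0 -0.1135 8.8;-0.83 -3.87 0 -0.1135 8.8;-0.83 -3.87 0 -0.1135 8.8"
}}

```text
time: 20.58
ee_pos: [0.5837, -0.3596, 0.2037]
tool_rot: [-0.0, 0.975, 0.222, -0.0]
wrist_force: [1.2, -0.0, -0.0]
grip_width: 0.0883
grasp_force: 0.0
```

Request:
{"name": "apply_moves", "arguments": {
  "deltas": "-0.83 -3.87 0 -0.1135 8.8;-0.83 -3.87 0 -0.1135 8.8;0 0 -4 0 8.8;0 0 -4 0 8.8;0 0 -3.5 0 8.8"
}}

```text
time: 21.0
ee_pos: [0.5671, -0.4356, 0.0862]
tool_rot: [-0.0, 0.994, 0.113, -0.0]
wrist_force: [0.0, 0.3, -0.2]
grip_width: 0.0881
grasp_force: 0.0
```

Run:
```python
from t import *
c=cap('wrist'); s=r.sense(); print(s['time'],s['ee_pos'],phi(),s['grip_width']); tiles(c,.032)
```

```text
21.05 [ 0.5650136  -0.43300033  0.07809882] -77.04944691635852 0.08814939781673091
[285.  228.5] (243, 178, 85, 102) [ 0.5711 -0.4357] size 0.0775 0.0579 long axis deg 12.9
[245.5 372.5] (204, 354, 84, 38) [ 0.4373 -0.4322] size 0.0709 0.0403 long axis deg -77.0
[264. 310.] (227, 297, 75, 27) [ 0.4924 -0.4369] size 0.0542 0.0261 long axis deg 78.3
```

Request:
{"name": "apply_moves", "arguments": {
  "deltas": "0 0 0 0 8.8;0 0 0 0 8.8;0 0 0 0 8.8"
}}

```text
time: 21.3
ee_pos: [0.569, -0.4361, 0.0922]
tool_rot: [0.002, 0.994, 0.113, 0.002]
wrist_force: [0.6, 0.3, -0.5]
grip_width: 0.0882
grasp_force: 0.0
```

Request:
{"name": "apply_moves", "arguments": {
  "deltas": "0.2 0 -3.3 0 8.8;0 0 -3.3 0 8.8;0 0 0 0 8.8;0 0 0 0 5;0 0 0 0 5",
  "force": 30
}}

```text
time: 21.72
ee_pos: [0.571, -0.4363, 0.0263]
tool_rot: [0.002, 0.994, 0.113, 0.001]
wrist_force: [-0.0, 0.1, 0.6]
grip_width: 0.077
grasp_force: 0.0
```

Request:
{"name": "apply_moves", "arguments": {
  "deltas": "0 0 0 0 5;0 0 0 0 5;0 0 0 0 5"
}}

```text
time: 21.97
ee_pos: [0.5706, -0.4361, 0.0249]
tool_rot: [0.001, 0.994, 0.113, 0.001]
wrist_force: [0.6, -0.7, 6.2]
grip_width: 0.0592
grasp_force: 30.0
```

Request:
{"name": "apply_moves", "arguments": {
  "deltas": "0 0 2 0 5;0 0 4 0 5;0 0 4 0 5;0 0 3.5 0 5;0 0 0 0 5"
}}

```text
time: 22.38
ee_pos: [0.5717, -0.437, 0.1671]
tool_rot: [0.005, 0.994, 0.113, 0.004]
wrist_force: [0.5, 0.4, -1.5]
grip_width: 0.0594
grasp_force: 30.0
```

Request:
{"name": "apply_moves", "arguments": {
  "deltas": "0.07 3.87 0 0.1135 5;0.07 3.87 0 0.1135 5;0.07 3.87 0 0.1135 5;0.07 3.87 0 0.1135 5;0.07 3.87 0 0.1135 5"
}}

```text
time: 22.8
ee_pos: [0.5728, -0.2398, 0.1575]
tool_rot: [-0.0, 0.921, 0.389, -0.0]
wrist_force: [0.7, -0.0, -1.6]
grip_width: 0.0595
grasp_force: 30.0
```

Request:
{"name": "apply_moves", "arguments": {
  "deltas": "0.07 3.87 0 0.1135 5;0.07 3.87 0 0.1135 5;0.07 3.87 0 0.1135 5;0.07 3.87 0 0.1135 5;0.07 3.87 0 0.1135 5"
}}

```text
time: 23.22
ee_pos: [0.5764, -0.0464, 0.1576]
tool_rot: [-0.0, 0.775, 0.632, -0.0]
wrist_force: [0.7, -0.2, -2.7]
grip_width: 0.0599
grasp_force: 30.0
```

Request:
{"name": "apply_moves", "arguments": {
  "deltas": "0.07 3.87 0 0.1135 5;0.07 3.87 0 0.1135 5;0 0 -4 0 5;0 0 -3.5 0 5;0 0 0 0 5"
}}

```text
time: 23.63
ee_pos: [0.5746, 0.0303, 0.0766]
tool_rot: [-0.005, 0.7, 0.714, -0.003]
wrist_force: [-0.5, -0.1, -3.8]
grip_width: 0.0594
grasp_force: 30.0
```

Request:
{"name": "apply_moves", "arguments": {
  "deltas": "0 0 0 0 5;0 0 0 0 5;0 0 0 0 5"
}}

```text
time: 23.88
ee_pos: [0.5795, 0.0286, 0.0851]
tool_rot: [0.002, 0.701, 0.713, 0.001]
wrist_force: [0.6, 0.1, -1.7]
grip_width: 0.0593
grasp_force: 30.0
```

Run:
```python
from t import *
c=cap('wrist','w10.png'); s=r.sense(); print(s['time'],s['ee_pos'],phi(),s['grip_width'],s['grasp_force']);tiles(c,.05,300)
```

```text
23.9333 [0.57934597 0.02862648 0.0848746 ] 0.9928359886822022 0.05932813009383284 29.997755885124207
[281. 264.] (222, 205, 119, 119) [0.5795 0.0147] size 0.089 0.0774 long axis deg -89.1
[414.2 243.6] (365, 190, 104, 111) [0.6653 0.0305] size 0.0794 0.0611 long axis deg -89.1
```

Request:
{"name": "apply_moves", "arguments": {
  "deltas": "0.05 -0.05 -2.1 0 5;0 0 -2.1 0 5;0 0 0 0 5;0 0 0 0 5"
}}

```text
time: 24.27
ee_pos: [0.5793, 0.0283, 0.0416]
tool_rot: [0.0, 0.701, 0.713, 0.0]
wrist_force: [-0.0, 0.5, -1.8]
grip_width: 0.0597
grasp_force: 30.0
```

Request:
{"name": "apply_moves", "arguments": {
  "deltas": "0 0 -0.1 0 5;0 0 0 0 6.3;0 0 0 0 6.5;0 0 0 0 6.5;0 0 0 0 6.5"
}}

```text
time: 24.68
ee_pos: [0.579, 0.0286, 0.0401]
tool_rot: [0.0, 0.701, 0.713, 0.0]
wrist_force: [-0.2, 1.0, -0.3]
grip_width: 0.0652
grasp_force: 0.0
```

Request:
{"name": "apply_moves", "arguments": {
  "deltas": "0 0 2 0 6.5;0 0 4 0 6.5;0 0 4 0 8.8;0 0 4 0 8.8;0 0 3 0 8.8"
}}

```text
time: 25.1
ee_pos: [0.5791, 0.0287, 0.2135]
tool_rot: [0.001, 0.701, 0.713, 0.001]
wrist_force: [0.5, -0.3, 0.7]
grip_width: 0.0832
grasp_force: 0.0
```

Request:
{"name": "apply_moves", "arguments": {
  "deltas": "0 0 0 0 8.8;0 0 0 0 8.8"
}}

```text
time: 25.27
ee_pos: [0.5792, 0.0286, 0.2112]
tool_rot: [0.001, 0.701, 0.713, 0.001]
wrist_force: [-0.3, 0.4, -0.6]
grip_width: 0.088
grasp_force: 0.0
```

Run:
```python
from t import *
c=cap('wrist','w11.png'); s=r.sense(); print(s['time'],s['ee_pos'],phi(),s['grip_width'],s['wrist_force'])
tiles(c,.05,500)
b=cap('side')
for q in blobs(b,(95,80,60),(125,255,255),500,(200,300,400,420)):
  R=cv2.minAreaRect(np.array([onz(b,*p[0],.027)[:2] for p in q[3]],np.float32)); print('sd',np.round(R[0],4),np.round(R[1],3),R[2])
```

```text
25.3167 [0.57859099 0.02869983 0.20946244] 1.0329407123525272 0.08820451289988676 [-0.38666776  0.9741521  -0.24957318]
[281. 197.] (254, 162, 55, 71) [0.5788 0.0302] size 0.077 0.0569 long axis deg -88.9
[366.8 230.5] (339, 197, 57, 68) [ 0.6735 -0.0061] size 0.0796 0.0585 long axis deg -87.6
[547.   86.5] (535, 55, 25, 64) [0.8314 0.1409] size 0.0579 0.0221 long axis deg -72.7
sd [ 0.4601 -0.4337] [0.06  0.078] 77.85946655273438
sd [ 0.4508 -0.3026] [0.059 0.078] 83.96968078613281
```

The first tile appears to have been knocked about 36 mm towards −y. Checking the picture.

View pics/w11.png

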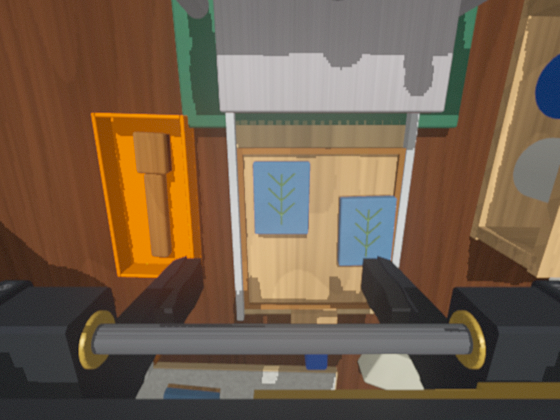

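It lies flat within the rim at (367,231), against the right side. I'll re-grasp it and shift it back to its slot.

Request:
{"name": "apply_moves", "arguments": {
  "deltas": "3.1 -1.15 -1 0.023 8.8;3.1 -1.15 -1 0 8.8;3.1 -1.15 -1 0 8.8;0 0 -4 0 8.8;0 0 -3 0 8.8"
}}

```text
time: 25.78
ee_pos: [0.6722, -0.0066, 0.1057]
tool_rot: [-0.001, 0.693, 0.721, -0.001]
wrist_force: [-0.7, 1.2, -1.7]
grip_width: 0.0878
grasp_force: 0.0
```

Request:
{"name": "apply_moves", "arguments": {
  "deltas": "0 0 0 0 8.8;0 0 0 0 8.8;0 0 0 0 8.8"
}}

```text
time: 26.03
ee_pos: [0.6723, -0.0058, 0.1113]
tool_rot: [0.001, 0.692, 0.721, 0.0]
wrist_force: [-0.3, 1.0, 0.5]
grip_width: 0.0881
grasp_force: 0.0
```

Run:
```python
from t import *
c=cap('wrist','w12.png'); s=r.sense(); print(s['time'],s['ee_pos'],phi(),s['grip_width'],s['wrist_force'])
tiles(c,.05,500)
```

```text
26.0833 [ 0.67254297 -0.00586018  0.1120093 ] 2.3591045150549235 0.08826282685289608 [-0.19823393 -0.18050206  1.14061087]
[150.9 180.1] (104, 125, 95, 111) [0.5803 0.0294] size 0.0777 0.0589 long axis deg -89.1
[286.2 232.8] (245, 183, 82, 100) [ 0.6748 -0.0063] size 0.0793 0.0577 long axis deg -87.5
[548.  36.] (537, 0, 23, 73) [0.8298 0.1296] size 0.0421 0.013 long axis deg -71.4
[223.  384.5] (207, 370, 33, 30) [ 0.6251 -0.1529] size 0.0347 0.0293 long axis deg 89.8
```

Request:
{"name": "apply_moves", "arguments": {
  "deltas": "0.2 0 -3 0 7.6;0 0 -3 0 7.6;0 0 0 0 7.6;0 0 0 0 7.6;0 0 -0.9 0 7.6"
}}

```text
time: 26.5
ee_pos: [0.676, -0.0061, 0.0451]
tool_rot: [0.003, 0.692, 0.722, 0.002]
wrist_force: [0.4, -0.2, 1.8]
grip_width: 0.076
grasp_force: 0.0
```

Request:
{"name": "apply_moves", "arguments": {
  "deltas": "0 0 0 0 7.6;0 0 0 0 5;0 0 0 0 5;0 0 0 0 5;0 0 0 0 5"
}}

```text
time: 26.92
ee_pos: [0.6743, -0.0059, 0.0417]
tool_rot: [0.001, 0.692, 0.721, 0.0]
wrist_force: [-0.8, 0.3, 4.7]
grip_width: 0.0596
grasp_force: 30.0
```

Request:
{"name": "apply_moves", "arguments": {
  "deltas": "0 0 1 0 5;-0.25 1.8 0 -0.023 5;-0.4 1.8 0 0 5;0 0 0 0 5;0 0 0 0 5"
}}

```text
time: 27.33
ee_pos: [0.6673, 0.0306, 0.0512]
tool_rot: [0.0, 0.7, 0.714, -0.0]
wrist_force: [0.3, -1.6, -2.1]
grip_width: 0.0595
grasp_force: 30.0
```

Request:
{"name": "apply_moves", "arguments": {
  "deltas": "0 0 -0.9 0 5;0 0 0 0 5;0 0 0 0 6.3;0 0 0 0 6.5;0 0 0 0 6.5"
}}

```text
time: 27.75
ee_pos: [0.6672, 0.0296, 0.0414]
tool_rot: [-0.0, 0.701, 0.713, -0.0]
wrist_force: [0.1, 0.3, -0.0]
grip_width: 0.065
grasp_force: 0.0
```

Request:
{"name": "apply_moves", "arguments": {
  "deltas": "0 0 2 0 6.5;0 0 4 0 6.5;0 0 4 0 8.8;0 0 4 0 8.8;0 0 3 0 8.8"
}}

```text
time: 28.17
ee_pos: [0.6676, 0.0299, 0.2155]
tool_rot: [0.001, 0.701, 0.713, 0.001]
wrist_force: [0.2, -0.0, 0.9]
grip_width: 0.0833
grasp_force: 0.0
```

Request:
{"name": "apply_moves", "arguments": {
  "deltas": "-1.8 -2.7 0 -0.12 8.8;-1.8 -2.7 0 -0.12 8.8;0 0 0 0 8.8"
}}

```text
time: 28.42
ee_pos: [0.6294, -0.0277, 0.2123]
tool_rot: [0.0, 0.784, 0.621, -0.001]
wrist_force: [1.1, -0.1, 0.0]
grip_width: 0.0876
grasp_force: 0.0
```

Run:
```python
from t import *
c=cap('wrist','w13.png'); s=r.sense(); print(s['time'],s['ee_pos'],phi(),s['grip_width'],s['wrist_force'])
tiles(c,.05,500)
```

```text
28.4667 [ 0.63042795 -0.02591895  0.21210482] -12.93312518757908 0.08815083905097974 [ 0.03859109 -0.01257783 -0.20624074]
[307.3 137.7] (270, 93, 72, 90) [0.6673 0.0271] size 0.0772 0.0572 long axis deg -89.1
[221.5 157.1] (184, 113, 76, 87) [0.5801 0.0289] size 0.0767 0.0581 long axis deg -89.0
[205.  387.5] (176, 377, 59, 22) [ 0.4676 -0.2589] size 0.0775 0.0368 long axis deg -13.3
[305.3 308.2] (294, 291, 25, 33) [ 0.6255 -0.1672] size 0.0469 0.0273 long axis deg 84.9
```

Request:
{"name": "apply_moves", "arguments": {
  "deltas": "-1.5 -2.3 0 -0.1214 8.8;-1.5 -2.3 0 -0.1214 8.8;-1.5 -2.3 0 -0.1214 8.8;-1.5 -2.3 0 -0.1214 8.8;-1.5 -2.3 0 -0.1214 8.8"
}}

```text
time: 28.88
ee_pos: [0.556, -0.1393, 0.2116]
tool_rot: [-0.0, 0.933, 0.361, 0.0]
wrist_force: [0.8, -0.4, -0.6]
grip_width: 0.0883
grasp_force: 0.0
```

Request:
{"name": "apply_moves", "arguments": {
  "deltas": "-1.5 -2.3 0 -0.1214 8.8;-1.5 -2.3 0 -0.1214 8.8;-1.5 -2.3 0 -0.1214 8.8;-1.5 -2.3 0 -0.1214 8.8;-1.5 -2.3 0 -0.1214 8.8"
}}

```text
time: 29.3
ee_pos: [0.481, -0.2546, 0.2117]
tool_rot: [-0.0, 0.998, 0.065, 0.0]
wrist_force: [1.2, -0.2, 0.1]
grip_width: 0.0879
grasp_force: 0.0
```

Request:
{"name": "apply_moves", "arguments": {
  "deltas": "-1.5 -2.3 0 -0.1214 8.8;-1.5 -2.3 0 -0.1214 8.8;0 0 -4 0 8.8;0 0 -4 0 8.8;0 0 -3 0 8.8"
}}

```text
time: 29.72
ee_pos: [0.451, -0.2994, 0.0991]
tool_rot: [-0.001, 0.999, -0.054, -0.001]
wrist_force: [-0.0, -0.3, 0.4]
grip_width: 0.0876
grasp_force: 0.0
```

Request:
{"name": "apply_moves", "arguments": {
  "deltas": "0 0 0 0 8.8;0 0 0 0 8.8;0 0 0 0 8.8"
}}

```text
time: 29.97
ee_pos: [0.4524, -0.3004, 0.1036]
tool_rot: [0.001, 0.999, -0.053, 0.001]
wrist_force: [-0.0, 0.3, 0.1]
grip_width: 0.0883
grasp_force: 0.0
```

Run:
```python
from t import *
c=cap('wrist'); s=r.sense(); print(s['time'],s['ee_pos'],phi(),s['grip_width']); tiles(c,.032)
```

```text
30.0167 [ 0.45246122 -0.30053811  0.10395819] -96.13965789055582 0.08813981606327476
[454.4 199.1] (402, 146, 107, 107) [ 0.4597 -0.4298] size 0.0779 0.0626 long axis deg -12.3
[285.5 226. ] (247, 179, 78, 95) [ 0.4516 -0.3019] size 0.0779 0.0577 long axis deg -6.2
```

Request:
{"name": "apply_moves", "arguments": {
  "deltas": "-0.05 -0.15 -4 0 8.8;0 0 -4 0 8.8;0 0 0 0 8.8;0 0 0 0 5;0 0 0 0 5",
  "force": 30
}}

```text
time: 30.43
ee_pos: [0.4521, -0.3025, 0.0246]
tool_rot: [0.001, 0.999, -0.054, 0.002]
wrist_force: [0.7, 0.1, 0.9]
grip_width: 0.0768
grasp_force: 0.0
```

Request:
{"name": "apply_moves", "arguments": {
  "deltas": "0 0 0 0 5;0 0 0 0 5;0 0 0 0 5"
}}

```text
time: 30.68
ee_pos: [0.4516, -0.3021, 0.0237]
tool_rot: [0.001, 0.999, -0.054, 0.001]
wrist_force: [-1.1, 0.9, 8.8]
grip_width: 0.0594
grasp_force: 30.0
```

Request:
{"name": "apply_moves", "arguments": {
  "deltas": "0 0 2 0 5;0 0 4 0 5;0 0 4 0 5;0 0 3.5 0 5;0 0 0 0 5"
}}

```text
time: 31.1
ee_pos: [0.4529, -0.3032, 0.1643]
tool_rot: [0.004, 0.999, -0.054, 0.005]
wrist_force: [0.3, -0.5, -0.6]
grip_width: 0.0596
grasp_force: 30.0
```

Request:
{"name": "apply_moves", "arguments": {
  "deltas": "1.54 1.735 0 0.121 5;1.54 1.735 0 0.121 5;1.54 1.735 0 0.121 5;1.54 1.735 0 0.121 5;1.54 1.735 0 0.121 5"
}}

```text
time: 31.52
ee_pos: [0.5283, -0.2136, 0.1569]
tool_rot: [0.0, 0.969, 0.249, 0.0]
wrist_force: [-0.3, -0.9, -0.9]
grip_width: 0.0595
grasp_force: 30.0
```

Request:
{"name": "apply_moves", "arguments": {
  "deltas": "1.54 1.735 0 0.121 5;1.54 1.735 0 0.121 5;1.54 1.735 0 0.121 5;1.54 1.735 0 0.121 5;1.54 1.735 0 0.121 5"
}}

```text
time: 31.93
ee_pos: [0.6053, -0.1268, 0.1568]
tool_rot: [-0.0, 0.85, 0.526, -0.0]
wrist_force: [-0.3, -0.8, -1.6]
grip_width: 0.0594
grasp_force: 30.0
```

Request:
{"name": "apply_moves", "arguments": {
  "deltas": "1.54 1.735 0 0.121 5;1.54 1.735 0 0.121 5;1.54 1.735 0 0.121 5;1.54 1.735 0 0.121 5;0 0 -4 0 5"
}}

```text
time: 32.35
ee_pos: [0.6715, -0.056, 0.1237]
tool_rot: [0.006, 0.698, 0.716, 0.004]
wrist_force: [1.5, 0.0, -0.9]
grip_width: 0.0597
grasp_force: 30.0
```

Request:
{"name": "apply_moves", "arguments": {
  "deltas": "0 0 -3 0 5;0 0 0 0 5;0 0 0 0 5;0 0 0 0 5"
}}

```text
time: 32.68
ee_pos: [0.6672, -0.0589, 0.089]
tool_rot: [0.001, 0.702, 0.712, 0.001]
wrist_force: [0.1, -0.0, -0.8]
grip_width: 0.0591
grasp_force: 30.0
```

Run:
```python
from t import *
c=cap('wrist','w14.png'); s=r.sense(); print(s['time'],s['ee_pos'],phi(),s['grip_width'],s['grasp_force']);tiles(c,.05,300)
```

```text
32.7333 [ 0.66744572 -0.05896418  0.08944542] 0.8464738671723495 0.05969612237029765 29.99830037355423
[130.7 101.8] (70, 30, 121, 144) [0.5802 0.0288] size 0.0777 0.0594 long axis deg -89.0
[284.5 107.5] (232, 37, 106, 142) [0.6673 0.0269] size 0.0777 0.0578 long axis deg -89.0
[282. 264.] (223, 205, 119, 119) [ 0.6675 -0.0749] size 0.0909 0.0795 long axis deg -89.3
[224.5 371. ] (204, 354, 42, 35) [ 0.6232 -0.1664] size 0.0352 0.033 long axis deg 88.7
```

Request:
{"name": "apply_moves", "arguments": {
  "deltas": "0 -0.1 -2.3 0 5;0 0 -2.3 0 5;0 0 0 0 5;0 0 0 0 5"
}}

```text
time: 33.07
ee_pos: [0.667, -0.0598, 0.0423]
tool_rot: [0.001, 0.702, 0.712, 0.0]
wrist_force: [1.1, -0.7, -0.5]
grip_width: 0.0596
grasp_force: 30.0
```

Request:
{"name": "apply_moves", "arguments": {
  "deltas": "0 0 -0.1 0 5;0 0 0 0 6.3;0 0 0 0 6.5;0 0 0 0 6.5;0 0 0 0 6.5"
}}

```text
time: 33.48
ee_pos: [0.6665, -0.0595, 0.0402]
tool_rot: [0.0, 0.702, 0.712, 0.0]
wrist_force: [0.6, -0.1, 0.2]
grip_width: 0.0651
grasp_force: 0.0
```

Request:
{"name": "apply_moves", "arguments": {
  "deltas": "0 0 2 0 6.5;0 0 4 0 6.5;0 0 4 0 8.8;0 0 4 0 8.8;0 0 3 0 8.8"
}}

```text
time: 33.9
ee_pos: [0.6667, -0.0595, 0.2139]
tool_rot: [0.002, 0.702, 0.712, 0.001]
wrist_force: [-0.1, 0.0, 0.8]
grip_width: 0.083
grasp_force: 0.0
```

Run:
```python
from t import *
c=cap('wrist','w15.png'); s=r.sense(); print(s['time'],s['ee_pos'],phi(),s['grip_width'],s['wrist_force'])
tiles(c,.05,500)
```

```text
33.95 [ 0.66825625 -0.05983096  0.21970306] 0.8822694925446939 0.08670446321400573 [ 0.29910078 -0.68708843  4.45895432]
[193.5 109. ] (161, 67, 65, 84) [0.5804 0.0293] size 0.0766 0.0585 long axis deg -89.0
[283.5 112.5] (254, 71, 60, 84) [0.6673 0.0269] size 0.0773 0.0574 long axis deg -88.9
[281.5 196.5] (254, 161, 56, 72) [ 0.6667 -0.0581] size 0.0786 0.057 long axis deg -89.2
[244. 288.] (232, 271, 25, 35) [ 0.6237 -0.1699] size 0.0469 0.0288 long axis deg 89.3
```

Request:
{"name": "apply_moves", "arguments": {
  "deltas": "-1.38 -2.49 0 -0.12 8.8;-1.38 -2.49 0 -0.12 8.8;-1.38 -2.49 0 -0.12 8.8;-1.38 -2.49 0 -0.12 8.8;-1.38 -2.49 0 -0.12 8.8"
}}

```text
time: 34.37
ee_pos: [0.5966, -0.1849, 0.2097]
tool_rot: [-0.0, 0.882, 0.471, -0.0]
wrist_force: [0.2, -0.3, 0.1]
grip_width: 0.088
grasp_force: 0.0
```

Request:
{"name": "apply_moves", "arguments": {
  "deltas": "-1.38 -2.49 0 -0.12 8.8;-1.38 -2.49 0 -0.12 8.8;-1.38 -2.49 0 -0.12 8.8;-1.38 -2.49 0 -0.12 8.8;-1.38 -2.49 0 -0.12 8.8"
}}

```text
time: 34.78
ee_pos: [0.5275, -0.3095, 0.2097]
tool_rot: [-0.0, 0.982, 0.189, 0.0]
wrist_force: [0.1, -0.6, 0.0]
grip_width: 0.0881
grasp_force: 0.0
```

Request:
{"name": "apply_moves", "arguments": {
  "deltas": "-1.38 -2.49 0 -0.12 8.8;-1.38 -2.49 0 -0.12 8.8;-1.38 -2.49 0 -0.12 8.8;-1.38 -2.49 0 -0.12 8.8;-1.38 -2.49 0 -0.12 8.8"
}}

```text
time: 35.2
ee_pos: [0.4585, -0.4341, 0.2097]
tool_rot: [-0.0, 0.994, -0.11, 0.0]
wrist_force: [0.7, 0.3, 0.2]
grip_width: 0.0879
grasp_force: 0.0
```

Request:
{"name": "apply_moves", "arguments": {
  "deltas": "0 0 -4 0 8.8;0 0 -4 0 8.8;0 0 -3 0 8.8;0 0 0 0 8.8;0 0 0 0 8.8"
}}

```text
time: 35.62
ee_pos: [0.4592, -0.4327, 0.0994]
tool_rot: [-0.001, 0.994, -0.107, -0.001]
wrist_force: [0.9, -0.8, 0.0]
grip_width: 0.0882
grasp_force: 0.0
```

Run:
```python
from t import *
c=cap('wrist'); s=r.sense(); print(s['time'],s['ee_pos'],phi(),s['grip_width']); tiles(c,.032)
```

```text
35.6667 [ 0.4599399  -0.43350762  0.10143078] -102.25182225095374 0.08774958502623426
[284.5 225.5] (245, 177, 80, 98) [ 0.4598 -0.4338] size 0.0789 0.0579 long axis deg -12.1
```

Request:
{"name": "apply_moves", "arguments": {
  "deltas": "0 0 -3.9 0 8.8;0 0 -3.9 0 8.8;0 0 0 0 8.8;0 0 0 0 5;0 0 0 0 5",
  "force": 30
}}

```text
time: 36.08
ee_pos: [0.4606, -0.4344, 0.0254]
tool_rot: [0.002, 0.994, -0.107, 0.002]
wrist_force: [-0.2, 0.3, -0.3]
grip_width: 0.0769
grasp_force: 0.0
```

Request:
{"name": "apply_moves", "arguments": {
  "deltas": "0 0 0 0 5;0 0 0 0 5;0 0 0 0 5"
}}

```text
time: 36.33
ee_pos: [0.4601, -0.4339, 0.024]
tool_rot: [0.001, 0.994, -0.107, 0.001]
wrist_force: [-0.4, -0.0, 6.9]
grip_width: 0.0596
grasp_force: 30.0
```

Request:
{"name": "apply_moves", "arguments": {
  "deltas": "0 0 2 0 5;0 0 4 0 5;0 0 4 0 5;0 0 3.5 0 5;0 0 0 0 5"
}}

```text
time: 36.75
ee_pos: [0.4611, -0.4351, 0.1652]
tool_rot: [0.005, 0.994, -0.107, 0.004]
wrist_force: [0.9, -0.4, -1.1]
grip_width: 0.0597
grasp_force: 30.0
```

Request:
{"name": "apply_moves", "arguments": {
  "deltas": "0.8 2.49 0 0.12 5;0.8 2.49 0 0.12 5;0.8 2.49 0 0.12 5;0.8 2.49 0 0.12 5;0.8 2.49 0 0.12 5"
}}

```text
time: 37.17
ee_pos: [0.4994, -0.307, 0.1563]
tool_rot: [-0.0, 0.981, 0.195, -0.0]
wrist_force: [0.7, -0.1, -2.4]
grip_width: 0.0596
grasp_force: 30.0
```

Request:
{"name": "apply_moves", "arguments": {
  "deltas": "0.8 2.49 0 0.12 5;0.8 2.49 0 0.12 5;0.8 2.49 0 0.12 5;0.8 2.49 0 0.12 5;0.8 2.49 0 0.12 5"
}}

```text
time: 37.58
ee_pos: [0.5394, -0.1825, 0.1564]
tool_rot: [-0.0, 0.88, 0.476, -0.0]
wrist_force: [-0.5, -0.3, -3.2]
grip_width: 0.0596
grasp_force: 30.0
```

Request:
{"name": "apply_moves", "arguments": {
  "deltas": "0.8 2.49 0 0.12 5;0.8 2.49 0 0.12 5;0.8 2.49 0 0.12 5;0.8 2.49 0 0.12 5;0.8 2.49 0 0.12 5"
}}

```text
time: 38.0
ee_pos: [0.5793, -0.0581, 0.1564]
tool_rot: [-0.0, 0.7, 0.715, -0.0]
wrist_force: [0.0, 0.4, -1.5]
grip_width: 0.0596
grasp_force: 30.0
```

Request:
{"name": "apply_moves", "arguments": {
  "deltas": "0 0 -4 0 5;0 0 -3 0 5;0 0 0 0 5;0 0 0 0 5;0 0 0 0 5"
}}

```text
time: 38.42
ee_pos: [0.5802, -0.0599, 0.0885]
tool_rot: [0.001, 0.702, 0.712, 0.001]
wrist_force: [0.2, -0.1, -1.9]
grip_width: 0.0597
grasp_force: 30.0
```

Run:
```python
from t import *
c=cap('wrist','w16.png'); s=r.sense(); print(s['time'],s['ee_pos'],phi(),s['grip_width'],s['grasp_force']);tiles(c,.05,300)
```

```text
38.4667 [ 0.58037877 -0.06000976  0.08885431] 0.8421532086214683 0.059629823783921634 29.998052716255188
[434.  107.4] (374, 37, 122, 143) [0.6649 0.0267] size 0.0781 0.0609 long axis deg -88.9
[282. 102.] (229, 31, 107, 143) [0.5787 0.0288] size 0.0771 0.0578 long axis deg -89.1
[281.5 264.5] (223, 206, 118, 118) [ 0.5803 -0.076 ] size 0.09 0.0798 long axis deg -89.2
[409.6 241. ] (361, 187, 102, 111) [ 0.6641 -0.0575] size 0.0804 0.0612 long axis deg -89.4
[339. 371.] (318, 354, 43, 35) [ 0.627  -0.1658] size 0.0347 0.034 long axis deg 0.7
```

Request:
{"name": "apply_moves", "arguments": {
  "deltas": "0 0 -2.3 0 5;0 0 -2.3 0 5;0 0 0 0 5;0 0 0 0 5"
}}

```text
time: 38.8
ee_pos: [0.58, -0.0599, 0.042]
tool_rot: [0.001, 0.702, 0.712, 0.0]
wrist_force: [0.6, 0.4, -1.5]
grip_width: 0.0598
grasp_force: 30.0
```

Request:
{"name": "apply_moves", "arguments": {
  "deltas": "0 0 -0.1 0 5;0 0 0 0 6.3;0 0 0 0 6.5;0 0 0 0 6.5;0 0 0 0 6.5"
}}

```text
time: 39.22
ee_pos: [0.5796, -0.0595, 0.0402]
tool_rot: [0.0, 0.702, 0.712, 0.0]
wrist_force: [0.4, 0.1, 1.0]
grip_width: 0.0647
grasp_force: 0.0
```

Request:
{"name": "apply_moves", "arguments": {
  "deltas": "0 0 2 0 6.5;0 0 4 0 6.5;0 0 4 0 8.8;0 0 4 0 8.8;0 0 3 0 8.8"
}}

```text
time: 39.63
ee_pos: [0.5797, -0.0595, 0.2135]
tool_rot: [0.002, 0.702, 0.712, 0.001]
wrist_force: [0.5, -0.2, 0.4]
grip_width: 0.083
grasp_force: 0.0
```

Request:
{"name": "apply_moves", "arguments": {
  "deltas": "1.3 -2.5 0 0 8.8;1.3 -2.5 0 0 8.8;1.3 -2.5 0 0 8.8;0 0 0 0 6;0 0 0 0 6"
}}

```text
time: 40.05
ee_pos: [0.6184, -0.1354, 0.2093]
tool_rot: [-0.0, 0.702, 0.712, -0.0]
wrist_force: [-0.5, 0.9, 0.1]
grip_width: 0.0764
grasp_force: 0.0
```

Run:
```python
from t import *
c=cap('wrist','w17.png'); s=r.sense(); print(s['time'],s['ee_pos'],phi(),s['grip_width'],s['wrist_force'])
tiles(c,.05,300)
```

```text
40.1 [ 0.61822626 -0.13441793  0.20951701] 0.844882430663219 0.07293272902402784 [ 0.7834946   0.55100631 -0.06258081]
[243. 124.] (213, 83, 61, 83) [ 0.5801 -0.06  ] size 0.0769 0.0574 long axis deg -89.2
[332.5 124. ] (302, 83, 63, 84) [ 0.6657 -0.0593] size 0.078 0.0579 long axis deg -89.3
[339.5  37.5] (306, 0, 68, 76) [0.6668 0.0163] size 0.0596 0.0581 long axis deg -89.2
[240.   35.5] (207, 0, 67, 72) [0.5795 0.0168] size 0.0577 0.0562 long axis deg 0.8
[288. 230.] (276, 214, 25, 33) [ 0.6255 -0.1692] size 0.0375 0.0268 long axis deg -89.2
```

View pics/w17.png

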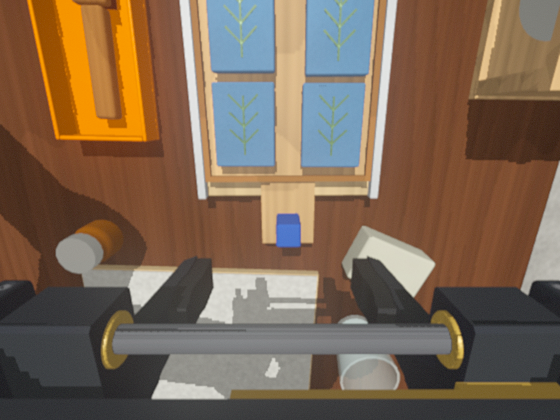

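All four tiles lie flat, side by side inside the rim (tile tops visible above row 168), and the handle is at (288,230). Next I'll grip the handle.

Request:
{"name": "apply_moves", "arguments": {
  "deltas": "0.75 -3.1 -2 0 4;0 0 -4 0 4;0 0 -4 0 4;0 0 -3 0 4;0 0 0 0 4",
  "force": 25
}}

```text
time: 40.52
ee_pos: [0.6228, -0.1632, 0.0737]
tool_rot: [-0.005, 0.701, 0.713, -0.002]
wrist_force: [-0.3, 0.0, -0.8]
grip_width: 0.0406
grasp_force: 0.0
```

Run:
```python
from t import *
c=cap('wrist'); s=r.sense(); print(s['time'],s['ee_pos'],phi(),s['grip_width'],s['wrist_force'])
for b in blobs(c,(110,150,60),(125,255,255),300)[:4]: print(b[0],b[1],b[2],onz(c,*b[1],.072),onz(c,*b[1],.06))
```

```text
40.5667 [ 0.6245395  -0.16395634  0.0777572 ] 0.9261396944622504 0.04020135772980453 [0.79993776 0.22070863 0.75512257]
```

Request:
{"name": "apply_moves", "arguments": {
  "deltas": "0.05 -0.15 -1.8 0 4;0 0 -1.7 0 4;0 0 0 0 4;0 0 0 0 2;0 0 0 0 2"
}}

```text
time: 40.98
ee_pos: [0.6274, -0.1671, 0.0474]
tool_rot: [0.002, 0.702, 0.713, 0.0]
wrist_force: [-4.6, -0.4, 2.8]
grip_width: 0.0288
grasp_force: 2.5
```

Request:
{"name": "apply_moves", "arguments": {
  "deltas": "0 0 0 0 2;0 0 0 0 2;0 0 0 0 2"
}}

```text
time: 41.23
ee_pos: [0.627, -0.1671, 0.0473]
tool_rot: [0.001, 0.701, 0.713, 0.0]
wrist_force: [-4.1, 1.7, 6.5]
grip_width: 0.026
grasp_force: 25.0
```

Request:
{"name": "apply_moves", "arguments": {
  "deltas": "0 0.5 0 0 2;-0.02 1 0 0 2;-0.02 1 0 0 2;-0.02 1 0 0 2;-0.02 1 0 0 2"
}}

```text
time: 41.65
ee_pos: [0.6268, -0.1238, 0.0473]
tool_rot: [0.003, 0.702, 0.712, -0.0]
wrist_force: [0.4, -9.4, 3.9]
grip_width: 0.0259
grasp_force: 25.0
```

Request:
{"name": "apply_moves", "arguments": {
  "deltas": "-0.02 1 0 0 2;-0.02 1 0 0 2;-0.02 1 0 0 2;-0.02 1 0 0 2;-0.02 1 0 0 2"
}}

```text
time: 42.07
ee_pos: [0.6259, -0.0737, 0.0473]
tool_rot: [0.003, 0.702, 0.712, 0.0]
wrist_force: [0.5, -9.4, 4.2]
grip_width: 0.0256
grasp_force: 25.0
```

Request:
{"name": "apply_moves", "arguments": {
  "deltas": "-0.02 1 0 0 2;-0.02 1 0 0 2;-0.02 1 0 0 2;-0.02 1 0 0 2;-0.02 1 0 0 2"
}}

```text
time: 42.48
ee_pos: [0.625, -0.0236, 0.0473]
tool_rot: [0.003, 0.702, 0.712, 0.0]
wrist_force: [0.3, -9.3, 3.9]
grip_width: 0.0261
grasp_force: 25.0
```

Request:
{"name": "apply_moves", "arguments": {
  "deltas": "-0.02 1 0 0 2;-0.02 1 0 0 2;-0.02 1 0 0 2;-0.02 1 0 0 2;-0.02 1 0 0 2"
}}

```text
time: 42.9
ee_pos: [0.6241, 0.0265, 0.0473]
tool_rot: [0.003, 0.702, 0.712, 0.0]
wrist_force: [-0.4, -10.1, 5.0]
grip_width: 0.0256
grasp_force: 25.0
```

Request:
{"name": "apply_moves", "arguments": {
  "deltas": "-0.02 1 0 0 2;-0.02 0.8 0 0 2;-0.02 0.6 0 0 2;0 0.4 0 0 2"
}}

```text
time: 43.23
ee_pos: [0.6234, 0.0548, 0.0473]
tool_rot: [0.003, 0.702, 0.713, 0.0]
wrist_force: [0.8, -10.9, 5.7]
grip_width: 0.0254
grasp_force: 25.0
```

Request:
{"name": "apply_moves", "arguments": {
  "deltas": "0 0.35 0 0 2;0 0.3 0 0 2;0 0.2 0 0 2"
}}

```text
time: 43.48
ee_pos: [0.6234, 0.0629, 0.0473]
tool_rot: [0.003, 0.702, 0.712, 0.0]
wrist_force: [-0.4, -11.1, 5.2]
grip_width: 0.0255
grasp_force: 25.0
```

Request:
{"name": "apply_moves", "arguments": {
  "deltas": "0 0.2 0 0 2;0 0.2 0 0 2;0 0 0 0 2"
}}

```text
time: 43.73
ee_pos: [0.6235, 0.067, 0.0473]
tool_rot: [0.002, 0.702, 0.712, 0.0]
wrist_force: [0.3, -9.1, 5.3]
grip_width: 0.0257
grasp_force: 25.0
```

Request:
{"name": "apply_moves", "arguments": {
  "deltas": "0 0.2 0 0 2;0 0.15 0 0 2;0 0 0 0 2"
}}

```text
time: 43.98
ee_pos: [0.6234, 0.0696, 0.0473]
tool_rot: [0.003, 0.702, 0.712, -0.0]
wrist_force: [-0.3, -11.9, 5.8]
grip_width: 0.0256
grasp_force: 25.0
```

Request:
{"name": "apply_moves", "arguments": {
  "deltas": "0 0.2 0 0 2;0 0 0 0 2"
}}

```text
time: 44.15
ee_pos: [0.6234, 0.0699, 0.0473]
tool_rot: [0.004, 0.702, 0.712, -0.001]
wrist_force: [-1.6, -22.7, 6.1]
grip_width: 0.0254
grasp_force: 25.0
```

It met the stop: the force rose to 23 N with no further travel. Release and rise, then look at the knob.

Request:
{"name": "apply_moves", "arguments": {
  "deltas": "0 0 0 0 3;0 0 0 0 4;0 0 0 0 4;0 0 0 0 4;0 0 2 0 4"
}}

```text
time: 44.57
ee_pos: [0.6202, 0.0745, 0.0618]
tool_rot: [-0.002, 0.702, 0.713, -0.002]
wrist_force: [-0.6, -0.3, -0.1]
grip_width: 0.0396
grasp_force: 0.0
```

Request:
{"name": "apply_moves", "arguments": {
  "deltas": "0 -1 3 0 6;0 -2 3 0 6;0 -2 3.5 0 6;0 0 4 0 6;0 0 4 0 6"
}}

```text
time: 44.98
ee_pos: [0.6216, 0.0234, 0.2416]
tool_rot: [-0.0, 0.702, 0.712, -0.0]
wrist_force: [0.6, -0.2, 0.9]
grip_width: 0.0602
grasp_force: 0.0
```

Request:
{"name": "apply_moves", "arguments": {
  "deltas": "0 2 3.5 0 6;0 4 2 0 6;0 4 0 0 6;0 3.5 0 0 6;0 0 0 0 6"
}}

```text
time: 45.4
ee_pos: [0.6211, 0.1624, 0.2937]
tool_rot: [-0.0, 0.699, 0.715, 0.001]
wrist_force: [0.7, -0.6, -0.6]
grip_width: 0.0599
grasp_force: 0.0
```

Request:
{"name": "apply_moves", "arguments": {
  "deltas": "0 0 0 0 6;0 0 0 0 6"
}}

```text
time: 45.57
ee_pos: [0.6219, 0.1562, 0.2933]
tool_rot: [-0.0, 0.702, 0.713, -0.0]
wrist_force: [0.4, -0.4, 0.5]
grip_width: 0.0602
grasp_force: 0.0
```

Run:
```python
from t import *
c=cap('wrist','w18.png'); s=r.sense(); print(s['time'],s['ee_pos'],phi(),s['wrist_force'])
for b in blobs(c,(0,150,80),(6,255,255),100): print(b[0],b[1],b[2],onz(c,*b[1],.212))
for b in blobs(c,(110,150,60),(125,255,255),60)[:4]: print('blue',b[0],b[1],b[2],onz(c,*b[1],.072),onz(c,*b[1],.06))
```

```text
45.6167 [0.62204747 0.15557292 0.29329855] 0.8321962163389998 [ 0.38630685 -0.14670711 -0.4254566 ]
912.5 [353.4 147.2] (335, 132, 38, 33) [0.67410688 0.2191193  0.212     ]
blue 352.0 [445.8 182.8] (439, 164, 18, 41) [0.82723975 0.16538999 0.072     ] [0.83402302 0.16299676 0.06      ]
```

View pics/w18.png

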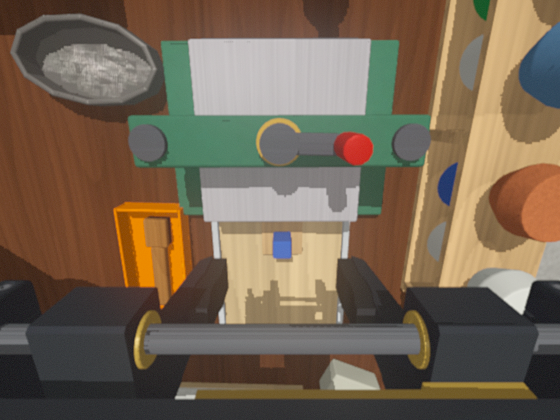

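The tray is in the press under the raised platen and the handle (282,245) is in front. The knob is on the right at (354,147).

Request:
{"name": "apply_moves", "arguments": {
  "deltas": "2.75 3.15 0 0 6;2.75 3.15 0 0 6;0 0 -3.7 0 6;0 0 -3.7 0 6;0 0 0 0 6"
}}

```text
time: 46.03
ee_pos: [0.6735, 0.2157, 0.2106]
tool_rot: [-0.004, 0.702, 0.712, -0.006]
wrist_force: [-1.1, 0.1, -1.3]
grip_width: 0.0597
grasp_force: 0.0
```

Request:
{"name": "apply_moves", "arguments": {
  "deltas": "0 0 0 0 6;0 0 0 0 6;0 0 0 0 6"
}}

```text
time: 46.28
ee_pos: [0.676, 0.2165, 0.223]
tool_rot: [0.001, 0.702, 0.712, 0.002]
wrist_force: [-0.1, 0.8, -0.4]
grip_width: 0.0601
grasp_force: 0.0
```

Run:
```python
from t import *
s=r.sense(); print(s['time'],s['ee_pos'],phi(),s['wrist_force'])
R=6.0
p=[np.array([R*np.cos(np.radians(a)),R*np.sin(np.radians(a))]) for a in 2-24*np.arange(24)]
print('; '.join('%.2f %.2f 0 0 2'%tuple(p[i+1]-p[i]) for i in range(22)))
```

```text
46.2833 [0.67600648 0.21649339 0.2230301 ] 0.8217284405193794 [-0.10084512  0.80275786 -0.39917556]
-0.43 -2.46 0 0 2; -1.40 -2.07 0 0 2; -2.12 -1.32 0 0 2; -2.47 -0.35 0 0 2; -2.40 0.69 0 0 2; -1.91 1.60 0 0 2; -1.09 2.24 0 0 2; -0.09 2.49 0 0 2; 0.93 2.31 0 0 2; 1.79 1.73 0 0 2; 2.34 0.85 0 0 2; 2.49 -0.17 0 0 2; 2.20 -1.17 0 0 2; 1.54 -1.97 0 0 2; 0.60 -2.42 0 0 2; -0.43 -2.46 0 0 2; -1.40 -2.07 0 0 2; -2.12 -1.32 0 0 2; -2.47 -0.35 0 0 2; -2.40 0.69 0 0 2; -1.91 1.60 0 0 2; -1.09 2.24 0 0 2
```

Request:
{"name": "apply_moves", "arguments": {
  "deltas": "0.1 0.25 -2 0 6;0 0 -1.9 0 6;0 0 0 0 6;0 0 0 0 2;0 0 0 0 2",
  "force": 30
}}

```text
time: 46.7
ee_pos: [0.6769, 0.2195, 0.1831]
tool_rot: [0.001, 0.702, 0.712, 0.001]
wrist_force: [-0.2, 0.3, -0.1]
grip_width: 0.0486
grasp_force: 0.0
```

Request:
{"name": "apply_moves", "arguments": {
  "deltas": "0 0 0 0 2;0 0 0 0 2;0 0 0 0 2;0 0 0 0 2"
}}

```text
time: 47.03
ee_pos: [0.6782, 0.2194, 0.1817]
tool_rot: [0.002, 0.702, 0.712, 0.003]
wrist_force: [8.8, 1.0, -5.4]
grip_width: 0.0229
grasp_force: 30.0
```

Request:
{"name": "apply_moves", "arguments": {
  "deltas": "-0.43 -2.46 0 0 2; -1.40 -2.07 0 0 2; -2.12 -1.32 0 0 2; -2.47 -0.35 0 0 2; -2.40 0.69 0 0 2"
}}

```text
time: 47.45
ee_pos: [0.5883, 0.1666, 0.1814]
tool_rot: [-0.001, 0.702, 0.712, 0.005]
wrist_force: [22.0, 30.7, -7.3]
grip_width: 0.0235
grasp_force: 30.0
```

Request:
{"name": "apply_moves", "arguments": {
  "deltas": "-1.76 1.75 0 0 2; -1.09 2.24 0 0 2; -0.09 2.49 0 0 2; 0.93 2.31 0 0 2; 1.79 1.73 0 0 2"
}}

```text
time: 47.87
ee_pos: [0.5859, 0.2702, 0.1813]
tool_rot: [0.001, 0.701, 0.713, -0.0]
wrist_force: [9.7, -20.3, 0.0]
grip_width: 0.023
grasp_force: 30.0
```

Request:
{"name": "apply_moves", "arguments": {
  "deltas": "2.34 0.85 0 0 2; 2.49 -0.17 0 0 2; 2.20 -1.17 0 0 2; 1.54 -1.97 0 0 2; 0.60 -2.42 0 0 2"
}}

```text
time: 48.28
ee_pos: [0.6788, 0.2213, 0.1813]
tool_rot: [-0.0, 0.701, 0.713, 0.001]
wrist_force: [-15.2, 1.8, 5.1]
grip_width: 0.023
grasp_force: 30.0
```

Request:
{"name": "apply_moves", "arguments": {
  "deltas": "-0.43 -2.46 0 0 2; -1.40 -2.07 0 0 2; -2.12 -1.32 0 0 2; -2.47 -0.35 0 0 2; -2.40 0.69 0 0 2"
}}

```text
time: 48.7
ee_pos: [0.5895, 0.1657, 0.1814]
tool_rot: [0.0, 0.702, 0.712, 0.003]
wrist_force: [17.1, 22.5, -5.3]
grip_width: 0.0231
grasp_force: 30.0
```

Request:
{"name": "apply_moves", "arguments": {
  "deltas": "-1.91 1.60 0 0 2; -1.09 2.24 0 0 2;0 0 0 0 2;0 0 0 0 2"
}}

```text
time: 49.03
ee_pos: [0.5599, 0.2055, 0.1814]
tool_rot: [0.001, 0.701, 0.713, 0.002]
wrist_force: [3.8, 1.5, 0.8]
grip_width: 0.0233
grasp_force: 30.0
```

Request:
{"name": "apply_moves", "arguments": {
  "deltas": "0 0 0 0 4;0 0 0 0 6;0 0 0 0 6;0 0 0 0 6;0 0 2 0 6"
}}

```text
time: 49.45
ee_pos: [0.558, 0.2037, 0.1973]
tool_rot: [-0.002, 0.702, 0.712, -0.003]
wrist_force: [0.3, -0.8, -0.9]
grip_width: 0.0546
grasp_force: 0.0
```

Request:
{"name": "apply_moves", "arguments": {
  "deltas": "0 0 3 0 6;0 0 4 0 6;-3 -2 2 0 6;-3.5 -2 0 0 6;-3.5 -2 0 0 6"
}}

```text
time: 49.87
ee_pos: [0.4584, 0.1435, 0.2911]
tool_rot: [0.001, 0.702, 0.713, 0.001]
wrist_force: [0.7, -0.0, 0.7]
grip_width: 0.0602
grasp_force: 0.0
```

Request:
{"name": "apply_moves", "arguments": {
  "deltas": "-3.5 -2 0 0 6;-3.5 -2 0 0 6;-3.5 -2 0 0 6;0 0 0 0 6;0 0 0 0 6"
}}

```text
time: 50.28
ee_pos: [0.3536, 0.0836, 0.2911]
tool_rot: [0.001, 0.702, 0.712, 0.001]
wrist_force: [0.2, -0.0, 0.0]
grip_width: 0.0599
grasp_force: 0.0
```

Run:
```python
from t import *
a=cap('scene','s8.png');b=cap('side','d8.png');s=r.sense(); print(s['time'],s['ee_pos'],s['wrist_force'])
x=cv2.resize(cv2.imread('pics/s8.png')[180:300,240:400],(560,420),interpolation=cv2.INTER_CUBIC)[:300]
y=cv2.resize(cv2.imread('pics/d8.png')[120:280,220:380],(560,560),interpolation=cv2.INTER_CUBIC)[100:400]
cv2.imwrite('pics/c8.png',np.vstack([x,y]))
for t in blobs(b,(0,150,80),(6,255,255),15,(220,110,380,240)): print('red side',t[0],t[1],t[2])
for t in blobs(a,(0,150,80),(6,255,255),15,(240,180,400,330)): print('red scene',t[0],t[1],t[2])
```

```text
50.3833 [0.35503    0.08419746 0.29074036] [ 0.70961995  0.07057738 -0.53415448]
red side 155.0 [242.5 156. ] (232, 152, 22, 9)
red side 136.0 [282.5 144.5] (278, 136, 10, 18)
red scene 139.5 [330.4 216.4] (325, 208, 12, 18)
red scene 22.5 [328.7 304.3] (312, 297, 35, 15)
```

View pics/c8.png

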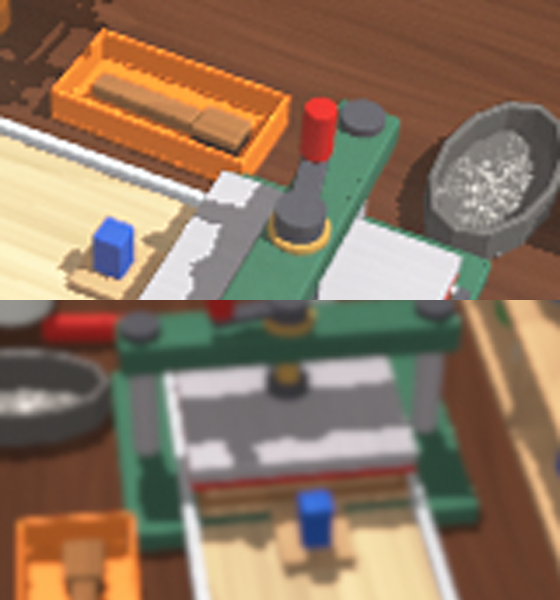

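The platen is down on the tiles in the tray, the handle is in front, and the brush is in the caddy. The crank turned about 9.3 rad, roughly 3.7 mm past contact. Handing in.

Run:
```python
from t import *
a=cap('scene');b=cap('side')
print(tri(a,(330.4,216.4),b,(282.5,144.5)))
for n,c,rg in(('a',a,(240,200,320,280)),('b',b,(280,220,340,300))):
    for t in blobs(c,(110,150,60),(125,255,255),30,rg)[:2]: print(n,t[1],onz(c,*t[1],.055))
print(r.close_job())
```

```text
(array([0.5615835 , 0.2039589 , 0.19269319]), np.float64(0.0010305356527268155))
a [274.  249.2] [0.61924495 0.07322954 0.055     ]
the job is handed in; nothing more can be done
None
```

The job is handed in: the brush is in the caddy, and all four tiles lie flat on the tray, which is against the back stop with the platen cranked to about 9.3 rad, roughly 3.7 mm past contact; no verdict came back.

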